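Load the crispbread carrier with a spatula and bar it with its rod

ROBOT

A 6-joint arm with a two-finger parallel gripper is mounted at the origin on the work surface. World frame = base frame: x ahead of the robot, y to its left, z up, the work surface at z = 0. Lengths are in m, angles in degrees, forces in N, time in s.
With the tool pointing down it reaches from about 0.35 to 0.875 m from the base axis. Payload 4.2 kg.
Tool frame: the origin (TCP) lies on the mounting face of the last link; the fingertips stand 182 mm ahead of it and the grasp point (between the pads) lies 164 mm ahead of it (r.tcp_to_grasp is the distance from the TCP to the grasp point, in m); z points along the fingers, y is the line along which they close (so a half turn about z gives the same grasp; the last joint's range is limited). The gripper opens to 87 mm and grips with 3 to 60 N. Pads are 19 mm wide; open, the fingers measure 117 mm over their backs; the gripper's body (75 mm by 190 mm) begins 51 mm behind the grasp point.
Start: joints at [89.129, 22.042, 0.453, 0, -68.411, -14.817], TCP at [0.169, 0.602, 0.405] pointing down, gripper open.
Joint ranges: [-179.83, 179.83], [-69.29, 118.12], [-61.27, 80.66], [-181.25, 117.63], [-171.15, -9.14], [-177.46, 177.46]. Speed limits (degrees/s): [159.86, 159.86, 180, 180, 180, 180].

INTERFACE

Orientations are given as a 3x3 rotation matrix whose columns are the frame's x, y, z axes.
In Python, from station import sense, eyes, r gives the robot as it stands.
- The arm moves only by the tool jog_arm, never from a script. Its argument "increments" is a list of rows, each a list of 4 numbers: the shift along the tool's x, y, z normalised to -1 to 1, where 1 is 0.02 m, then the turn about the tool's z normalised to -1 to 1, where 1 is 0.08 rad. A call has 1 to 10 rows; each row shifts and turns the commanded pose from where the row before left it, along the tool's axes as they then stand; what a row does not reach is not made up. A row lasts 1/10 s, in which the tool goes at most 50 mm and 8.59 degrees, less where a joint would pass 70% of its speed; a pose out of reach is approached as far as the arm can. A call with a number of a shift or a turn outside -1 to 1 is refused whole. A call with a gripper value outside its range is refused whole. "grip" is the finger opening in mm, from 0 to 87, set as the call begins (left out, the last holds). The fingers move at their own pace and stop on an object; the grip force is fixed at half the most. Time passes only in rows, so rows that do not move let the fingers close. It gives the time, the measured TCP pose, the force, the opening and the grip force at its end, in the units of the state.
- sense(): the state, without advancing time (a new reading comes with each control period).
- eyes.capture(name): name is "scene" or "top"; returns the picture (480x640x3 uint8, blue, green, red); there is no depth.
- eyes.get_calibration(name): a dict with "camera_matrix" (3x3 intrinsics, pixels), "R" (3x3) and "t" (3): a world point X has camera coordinates R X + t. Camera axes: x right, y down, z forward; pixel columns grow to the right and rows downward; lengths in m; the calibration is good to about 2 mm. A picture is of the moment at which its call begins. get_calibration takes no time and is no camera call.
- r.finish_job(): hands the job in; it is judged then, once.
Trained networks look in the newest picture that a camera, given by its name, has taken for a name from the list of things; names that differ only in an ending like _2 or _b are one class to them, and where a whole thing is asked for, a point or a joint stands for the part that bears it (a point fixed in the world has none). Each returns a list of dicts, best first, with "conf" (0 to 1); they miss things now and then, are a little off and sometimes report something else, mostly with a low value. They report only what shows in the picture. A call takes as long as a camera call. They do not tell look-alikes from the thing itself.
- eyes.spot_in(camera, name): "centre" ([x, y, z] in m, in world coordinates, good to about 4 mm: the middle of the surface that is visible of it).
- eyes.outline_of(camera, name): "mask" (480x640 bool, what is visible of it).
The state is a dict: "time_s": time; "joints": joint angles; "joint_velocities": joint speeds; "effort": joint torques, N m; "tcp_pos": TCP position; "ee_rot": TCP orientation; "wrist_force": force on the tool from outside, world axes, zero at the start; "moment": the same for the moment, N m; "gripper_width": opening from 0.0 (shut) to 1.0 (fully open); "gripper_force": force on a finger pad.
Only numpy, scipy, OpenCV 4.12 (cv2) and the standard library are available. Lean on these libraries where they do the work, as an engineer would, in place of code of your own. Each camera call takes 0.05 s, during which the arm holds its last target. There are 200 camera calls.

TASK

Use the spatula to lift every crispbread off the steel cooling rack and set it down flat in the green carrier, one to a lane and in the middle of it; the fingers must not touch the bread, and none may fall. Then lay the spatula's blade flat on the blue mat, and last of all push the hold-down rod through both orange eyelets of the carrier, from either side, until its tip shows well beyond the far one. Leave everything else where it is.

Things in the scene. Friction and masses are not known exactly. Their poses are not given: they have to be found in the camera images.
- bread0: a round brown crispbread, rigid, 68 mm across, 12 mm thick, about 40 g. Origin: centre of its underside, z up when flat. Starts flat on the cooling rack, across the two ribs of one lane, up to 4 mm off the lane's middle line and 8 mm off the rack's middle; may be absent
- bread1: a round brown crispbread, rigid, 68 mm across, 12 mm thick, about 40 g. Origin: centre of its underside, z up when flat. Starts flat on the cooling rack, across the two ribs of one lane, up to 4 mm off the lane's middle line and 8 mm off the rack's middle; may be absent
- bread2: a round brown crispbread, rigid, 68 mm across, 12 mm thick, about 40 g. Origin: centre of its underside, z up when flat. Starts flat on the cooling rack, across the two ribs of one lane, up to 4 mm off the lane's middle line and 8 mm off the rack's middle; may be absent
- rack: Fixed steel cooling rack. Origin: centre of underside on the table; -x is its front, roughly facing the robot. Three lanes along x, middle lines y = -76, 0, +76 mm; each is two upright ribs 4 mm thick, x -55 to +55 mm, 48 mm clear between, tops 55 mm up. Lanes are open to front, back and above; only the lowest 18 mm are closed by cross feet (226 mm long)
- carrier: Fixed green carrier, 110 x 250 mm. Origin, axes, lanes, ribs and feet exactly as the rack's, plus a 6 mm floor. Breads rest across a lane's ribs at x about 0, undersides 55 mm up, one a lane. At y = +-122 mm stand orange eyelet posts, 103 mm high, 36 wide in x, 7 thick in y; the rod passes through them above the breads
- eye_left (a point): centre of the eyelet at the carrier's +y end: a round hole 16 mm across, its axis along the carrier's y, 85 mm above the table, through 7 mm of plate
- eye_right (a point): centre of the eyelet at the carrier's -y end, the same as the other and in line with it, 244 mm away
- spatula: Loose steel spatula, 150 g, stands alone on its flat blade. Origin: centre of blade underside; x to the front edge, z up. Blade 100 x 38 x 3 mm. A 9 mm stalk rises from its back edge to a level black handle: x -160 to -70 mm, 18 wide in y, 22 high, middle 76 mm above the blade's underside. Centre of mass near x -35 mm. Starts in front of the robot
- rod: Loose hold-down rod, 160 g: 8 mm aluminium rod, 275 mm long, round tip, on a heavy red handle 60 x 20 x 20 mm that lies flat so the rod is level. Origin: at the handle's underside, below where the rod leaves it; x to the tip; handle spans x -60 to 0; rod axis 10 mm above the origin. Starts on the table at the robot's right
- rod_mid (a point): the point on the rod's axis halfway between its root and its tip, 137.5 mm from each
- rod_root (a point): the place where the rod enters its handle, on the rod's axis
- mat: fixed blue mat, 160 (x) x 110 (y) mm, 3 mm thick, at the robot's left. Origin: centre of its underside. Only the spatula's blade needs to lie on it; the handle may overhang
- dish: bystander: small white bowl 90 mm across and 30 mm high on the table in front, right
- brush: bystander: hand brush about 180 mm long lying near the robot, left
- jar: bystander: jar 64 mm across, 110 mm high, behind the racks
- can_a: bystander: can 72 mm across, 100 mm high, behind the racks
- can_b: bystander: can 72 mm across, 60 mm high, behind the racks
- mug: bystander: blue mug, 90 mm high, behind right
- carton: bystander: carton 60 x 110 x 130 mm, behind left
Things that resemble listed ones, but are neither listed nor needed, are in the scene too. What is shaped like the spatula but pink is not meant. What is shaped like the bread1 but purple is not meant.

How it is judged (in metres and radians):
On the way, in this order (a step that is already met when the one before it is completed fails the run):
1. every crispbread lies flat in the carrier (x of bread0 in the frame of carrier between -0.03 and 0.03 m and y of bread0 in the frame of carrier between -0.09 and 0.09 m and z of bread0 in the frame of carrier between 0.05 and 0.06 m and angle between each of bread0, bread1, bread2's own z axis and vertical below 0.08 rad and x of bread1 in the frame of carrier between -0.03 and 0.03 m and y of bread1 in the frame of carrier between -0.09 and 0.09 m and z of bread1 in the frame of carrier between 0.05 and 0.06 m and x of bread2 in the frame of carrier between -0.03 and 0.03 m and y of bread2 in the frame of carrier between -0.09 and 0.09 m and z of bread2 in the frame of carrier between 0.05 and 0.06 m), for 0.2 s.
2. the spatula's blade lies on the blue mat (x of spatula in the frame of mat between -0.08 and 0.08 m and y of spatula in the frame of mat between -0.055 and 0.055 m and height (world z) of spatula below 0.01 m and angle between spatula's own z axis and vertical below 0.1 rad), for 0.2 s.
3. the rod is through both eyelets (x of rod_mid in the frame of carrier between -0.009 and 0.009 m and z of rod_mid in the frame of carrier between 0.075 and 0.095 m and x of rod_root in the frame of carrier between -0.009 and 0.009 m and z of rod_root in the frame of carrier between 0.075 and 0.095 m and ((y of rod_mid in the frame of carrier above -0.0085 m and y of rod_root in the frame of carrier below -0.12 m) or (y of rod_mid in the frame of carrier below 0.0085 m and y of rod_root in the frame of carrier above 0.12 m))), for 0.2 s.
At the end, for the whole second after the job is handed in: Every bread present lies flat on the carrier's ribs (underside within 5 mm of their top, within 30 mm of its middle line), the rod passes both eyelets with its tip 3 mm or more beyond the far plate, the spatula's blade lies flat with its centre on the mat; all at rest (all of step 1 and all of step 2 and all of step 3 and linear speed of each of bread0, bread1, bread2, spatula, rod below 0.02 m/s); the robot touches nothing.
It fails at once if the fingers or arm touch a crispbread (contact force between any of the fingers, the arm and bread0 above 0.5 N or contact force between any of the fingers, the arm and bread1 above 0.5 N or contact force between any of the fingers, the arm and bread2 above 0.5 N).
It fails at once if a crispbread falls from the rack, spatula or carrier (height (world z) of any of bread0, bread1, bread2 below 0.03 m).
It fails at once if a bystander is moved by more than 4 cm (distance of any of jar, can_a, can_b, mug, dish, carton, brush from where it was at the start of the episode above 0.04 m).
Of bread0, bread1, bread2 only 2 to 3 are there at a start; the rules pass over those that are not, and their reading is None.
At some moment in a run one of spatula, rod may be knocked a few centimetres aside while the robot is not near it.
It also fails if it takes over 210 s, if anything falls off the work surface, if the arm or the gripper's body presses on something with over 40 N, if the wrist force passes 120 N, or if a joint passes its speed limit or range.

## Working session

There is one attempt and no reset: what is moved stays moved. The work goes in short steps, Python scripts to look and compute and a tool call to move; the robot and the scene stay as the last step left them, time stands still between calls to the robot, and variables do not carry over. Pictures are saved under pics/ and viewed, at most 14 in all, crops included, and the job is handed in when it is done.

Besides the shell and the picture viewer there is one more tool, called after "Emit:" by a JSON object that holds its "name" and its "arguments". jog_arm: Moves the arm, as the interface text tells. Its arguments: {"type":"object","properties":{"increments":{"type":"array"},"grip":{"type":"number"}},"required":["increments"]}

```bash
ls; mkdir -p pics; python3 - <<'E'
from station import sense, eyes, r
import cv2, numpy as np
np.set_printoptions(precision=4,suppress=True)
for n in ("scene","top"):
    cv2.imwrite(f"pics/{n}0.png",eyes.capture(n))
    c=eyes.get_calibration(n); print(n,np.array(c["camera_matrix"]).tolist(),np.array(c["R"]),c["t"], -np.array(c["R"]).T@np.array(c["t"]))
s=sense(); print(s["time_s"],s["tcp_pos"],s["ee_rot"],s["wrist_force"],s["gripper_width"],r.tcp_to_grasp)
for cam in ("scene","top"):
    for n in ("bread0","rack","carrier","spatula","rod","mat","eye_left","eye_right","rod_root"):
        try: print(cam,n,[(np.round(d["centre"],3).tolist(),round(d["conf"],2)) for d in eyes.spot_in(cam,n)])
        except Exception as e: print(cam,n,e)
E
```

```text
pics
scene [[434.69196716251525, 0.0, 318.2405604805959], [0.0, 434.69196716251525, 240.56122848995543], [0.0, 0.0, 1.0]] [[-0.2767  0.9609  0.0112]
 [ 0.7204  0.2152 -0.6594]
 [-0.636  -0.1744 -0.7517]] [ 0.1272 -0.2918  1.3604] [1.1106 0.1778 0.8288]
top [[499.71841544467384, 0.0, 310.7086704595623], [0.0, 499.71841544467384, 233.25317137453962], [0.0, 0.0, 1.0]] [[-0.0202 -0.9998 -0.0065]
 [-0.9904  0.0209 -0.1366]
 [ 0.1367  0.0037 -0.9906]] [0.0098 0.4851 1.3412] [ 0.2973 -0.0053  1.3949]
0.1 [0.1689 0.6016 0.4038] [[ 0.9627 -0.2706 -0.0004]
 [-0.2706 -0.9627 -0.0018]
 [ 0.0001  0.0019 -1.    ]] [-0.7779  0.0707  0.0041] 1.0008778622813361 0.1635
scene bread0 [([0.629, -0.167, 0.066], 0.95), ([0.339, -0.091, 0.012], 0.83), ([0.632, -0.088, 0.066], 0.72), ([0.617, -0.241, 0.067], 0.7)]
scene rack [([0.654, -0.14, 0.033], 0.78), ([0.769, 0.005, 0.091], 0.71)]
scene carrier [([0.617, 0.164, 0.007], 0.64)]
scene spatula [([0.39, 0.09, 0.004], 0.82)]
scene rod [([0.512, -0.366, 0.014], 0.8)]
scene mat [([0.525, 0.397, 0.002], 0.84)]
scene eye_left [([0.617, 0.163, 0.006], 0.69)]
scene eye_right [([0.616, 0.166, 0.008], 0.87), ([0.653, -0.142, 0.03], 0.5)]
scene rod_root [([0.78, -0.134, 0.059], 0.74), ([0.513, -0.368, 0.016], 0.61)]
top bread0 [([0.332, -0.098, 0.012], 0.82), ([0.61, -0.245, 0.065], 0.8), ([0.624, -0.168, 0.067], 0.73), ([0.478, -0.364, 0.013], 0.51)]
top rack [([0.586, -0.175, 0.013], 0.76)]
top carrier [([0.605, 0.167, 0.003], 0.75)]
top spatula [([0.392, 0.108, 0.007], 0.91), ([0.158, -0.282, 0.004], 0.83)]
top rod [([0.482, -0.367, 0.012], 0.72)]
top mat [([0.625, -0.086, 0.069], 0.7), ([0.513, 0.394, 0.004], 0.59), ([0.734, -0.003, 0.111], 0.42)]
top eye_left [([0.608, 0.165, 0.006], 0.88), ([0.514, 0.394, 0.005], 0.64)]
top eye_right [([0.609, 0.168, 0.006], 0.79)]
top rod_root [([0.481, -0.365, 0.013], 0.72)]
```

View pics/scene0.png

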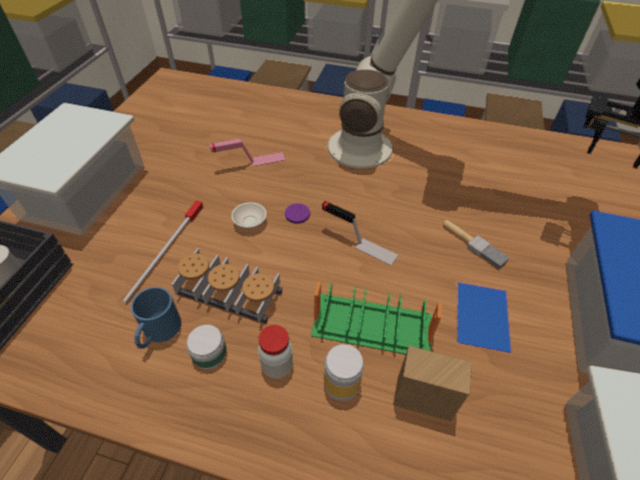

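View pics/top0.png

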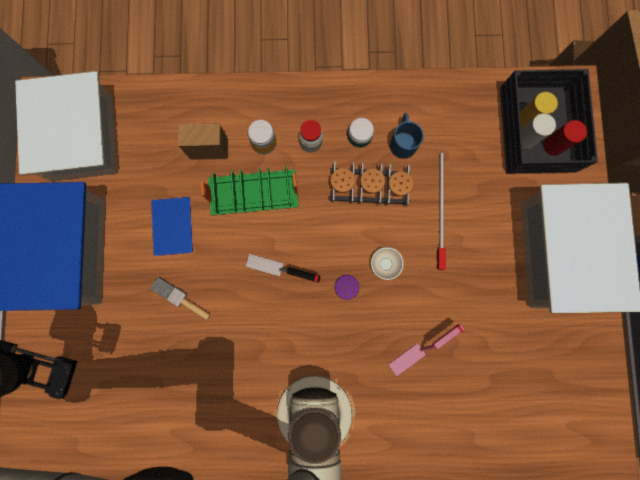

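The spatula I want has the black handle: scene (340,212) to (397,250), top (247,262) to (318,278). The pink look-alike is at top (428,350). The breads are at top (343,180), (372,181) and (401,183), and the purple disc at (347,287) is a decoy. Next, closer crops.

```bash
python3 - <<'E'
import cv2, numpy as np
t=cv2.imread("pics/top0.png"); s=cv2.imread("pics/scene0.png")
def crop(im,x,y,w,h,k): return cv2.resize(im[y:y+h,x:x+w],(w*k,h*k),interpolation=cv2.INTER_CUBIC)
a=np.hstack([crop(t,322,152,100,60,4),crop(t,200,160,100,60,4)])
b=np.hstack([crop(s,165,243,133,87,3),crop(s,303,275,145,87,3)])[:, :800]
b=cv2.copyMakeBorder(b,0,0,0,800-b.shape[1],0)
c=crop(t,240,245,100,60,1)
cc=np.hstack([cv2.resize(t[250:290,238:338],(400,160),interpolation=cv2.INTER_CUBIC)*1,crop(s,310,195,100,40,4)])
cc=np.hstack([cv2.resize(t[245:285,238:338],(360,144)),cv2.resize(s[197:267,315:405],(185,144))])
cc=cv2.copyMakeBorder(crop(t,240,248,100,24,4),0,0,0,400,0)
d=cv2.copyMakeBorder(crop(s,315,195,90,72,1),0,0,0,0,0)
o=np.vstack([a,b,cc[:96]]); print(o.shape)
cv2.imwrite("pics/crops.png",o[:600])
E
```

```text
(597, 800, 3)
```

View pics/crops.png

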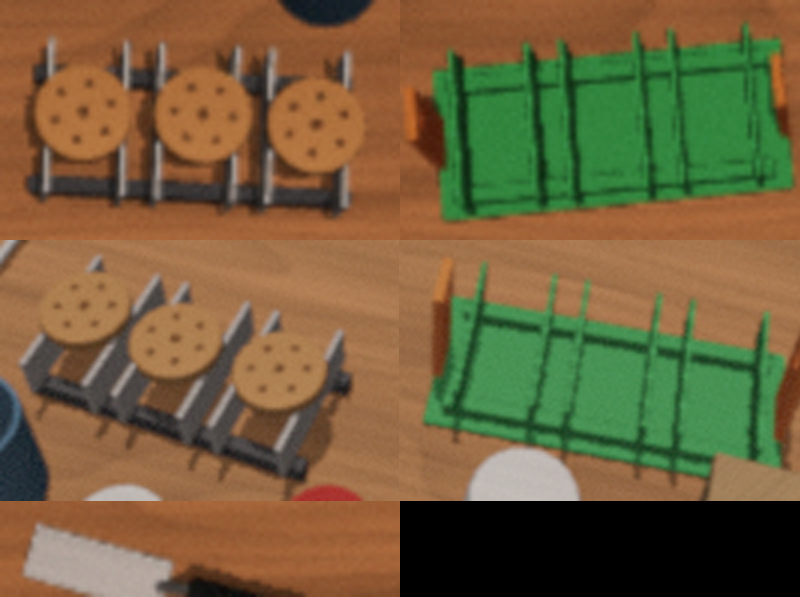

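```bash
cat > fit.py <<'E'
import cv2, numpy as np
from scipy.optimize import minimize
from station import eyes
CAL={c:{k:np.array(v) for k,v in eyes.get_calibration(c).items()} for c in ("scene","top")}
S=4
def proj(cam,X):
    c=CAL[cam]; p=(np.asarray(X)@c["R"].T+c["t"])@c["camera_matrix"].T
    return p[:,:2]/p[:,2:]
def box(x0,x1,y0,y1,z0,z1): return np.array([[x,y,z] for x in(x0,x1) for y in(y0,y1) for z in(z0,z1)])/1000
def cyl(rad,h):
    a=np.linspace(0,2*np.pi,48,endpoint=False)
    return np.array([[rad*np.cos(t),rad*np.sin(t),z] for t in a for z in(0,h)])/1000
RY=[-104,-48-0,-28,24,48,100]
ribs=lambda z0:[box(-55,55,m+s*26-2,m+s*26+2,z0,55) for m in(-76,0,76) for s in(-1,1)]
CARR=[box(-55,55,-125,125,0,6)]+ribs(0)
POST=[box(-18,18,s*122-3.5,s*122+3.5,0,103) for s in(-1,1)]
def rack(fx): return ribs(0)+[box(s*fx-5,s*fx+5,-113,113,0,18) for s in(-1,1)]
SPAT=[box(-50,50,-19,19,0,3),box(-160,-70,-9,9,65,87),
      np.vstack([box(-50,-46,-4.5,4.5,0,4),box(-74,-70,-4.5,4.5,70,80)])]
ROD=[box(-60,0,-10,10,0,20),box(0,275,-4,4,6,14)]
MAT=[box(-80,80,-55,55,0,3)]
BREAD=[cyl(34,12)]
def world(P,x,y,yaw,z):
    c,s=np.cos(yaw),np.sin(yaw); return P@np.array([[c,s,0],[-s,c,0],[0,0,1]])+[x,y,z]
def render(cam,parts,x,y,yaw,z,roi):
    u0,v0,u1,v1=roi; m=np.zeros(((v1-v0)*S,(u1-u0)*S),np.uint8)
    for P in parts:
        q=(proj(cam,world(P,x,y,yaw,z))-[u0,v0]+.5)*S-.5
        cv2.fillConvexPoly(m,cv2.convexHull(np.round(q*16).astype(np.int32)),255,shift=4)
    return cv2.resize(m,(u1-u0,v1-v0),interpolation=cv2.INTER_AREA)/255.
def fit(parts,masks,p0,z=0,ign={},yawfix=False):
    """masks {cam:float mask}; returns x,y,yaw, mean residual"""
    rois={}
    for c in masks:
        q=np.vstack([proj(c,world(P,p0[0],p0[1],p0[2],z)) for P in parts])
        a=np.clip(np.floor(q.min(0)-14),0,[640,480]).astype(int); b=np.clip(np.ceil(q.max(0)+14),0,[640,480]).astype(int)
        rois[c]=(*a,*b)
    def cost(p):
        e=0
        for c,m in masks.items():
            u0,v0,u1,v1=rois[c]; yaw=p0[2] if yawfix else p[2]/10
            R=render(c,parts,p[0],p[1],yaw,z,rois[c]); M=m[v0:v1,u0:u1]
            w=1-ign[c][v0:v1,u0:u1] if c in ign else 1
            e+=(w*np.abs(cv2.GaussianBlur(R,(0,0),1)-cv2.GaussianBlur(M.astype(float),(0,0),1))**2).sum()/max(M.sum(),1)
        return e
    best=None
    d=.012
    for k in range(3):
        s=np.array([p0[0],p0[1],p0[2]*10]) if best is None else best.x
        sim=np.array([s,s+[d,0,0],s+[0,d,0],s+[0,0,d*40]]); d/=3
        best=minimize(cost,s,method="Nelder-Mead",options=dict(initial_simplex=sim,xatol=2e-5,fatol=1e-6))
    return best.x[0],best.x[1],(p0[2] if yawfix else best.x[2]/10),best.fun
def near(cam,name,uv,r=40):
    """outline mask (from newest picture) nearest a pixel"""
    L=[d["mask"] for d in eyes.outline_of(cam,name)]
    f=lambda m: np.hypot(*(np.argwhere(m).mean(0)[::-1]-uv))
    L=[m for m in L if m.any() and f(m)<r]
    return min(L,key=f).astype(float) if L else None
E
cat > m1.py <<'E'
from fit import *
np.set_printoptions(precision=4,suppress=True)
img={c:eyes.capture(c) for c in CAL}
hsv={c:cv2.cvtColor(img[c],cv2.COLOR_BGR2HSV) for c in img}
show=lambda n,r: print(n,"x %.4f y %.4f yaw %.2f res %.3f"%(r[0],r[1],np.degrees(r[2]),r[3]))
# carrier
M={c:(((hsv[c][...,0]>45)&(hsv[c][...,0]<85)&(hsv[c][...,1]>90))).astype(float) for c in hsv}
p0=(.61,.165,.06); ign={}
for c in M:
    ign[c]=render(c,POST,p0[0],p0[1],p0[2],0,(0,0,640,480)); ign[c]=cv2.dilate(ign[c],np.ones((9,9)))
ign["scene"][340:,320:368]=1; ign["scene"][343:,398:]=1
for cs in (["top"],["scene"],["top","scene"]): show("carrier %s"%cs,fit(CARR,{c:M[c] for c in cs},p0,ign=ign))
# rack
B=[cv2.dilate(sum(d for d in [x["mask"].astype(float) for x in eyes.outline_of(c,"bread0")]),np.ones((5,5))) for c in ("top","scene")]
ignb={"top":np.clip(B[0],0,1),"scene":np.clip(B[1],0,1)}
Mg={c:((hsv[c][...,1]<95)|(hsv[c][...,2]<45)).astype(float) for c in hsv}
for fx in (30,36,42,48):
  for cs in (["top"],["scene"],["top","scene"]): show("rack %d %s"%(fx,cs),fit(rack(fx),{c:Mg[c] for c in cs},(.62,-.165,0),ign=ignb))
Mb={c:((hsv[c][...,0]>100)&(hsv[c][...,0]<128)&(hsv[c][...,1]>150)).astype(float) for c in hsv}
for cs in (["top"],["scene"],["top","scene"]): show("mat",fit(MAT,{c:Mb[c] for c in cs},(.515,.395,-.05)))
guess=dict(b0=(.615,-.243),b1=(.627,-.168),b2=(.63,-.088))
for n,g in guess.items():
    ms={}
    for c in CAL:
        m=near(c,"bread0",proj(c,np.array([[*g,.061]]))[0],12)
        if m is not None: ms[c]=m
    for cs in [[c] for c in ms]+[list(ms)]: show(n+str(cs),fit(BREAD,{c:ms[c] for c in cs},(*g,0.),z=.055,yawfix=True))
for n,P,g in (("spatula",SPAT,(.39,.107,np.radians(80))),("rod",ROD,(.46,-.365,0.))):
    ms={}
    for c in CAL:
        m=near(c,n,proj(c,np.array([[g[0]+ (.1 if n=="rod" else 0),g[1]-(.05 if n=="spatula" else 0),.03]]))[0],50)
        if m is not None: ms[c]=m
    for cs in [[c] for c in ms]+[list(ms)]: show(n+str(cs),fit(P,{c:ms[c] for c in cs},g))
E
python3 m1.py
```

```text
carrier ['top'] x 0.6118 y 0.1628 yaw 4.48 res 0.010
carrier ['scene'] x 0.6111 y 0.1646 yaw 4.04 res 0.014
carrier ['top', 'scene'] x 0.6114 y 0.1642 yaw 4.08 res 0.025
rack 30 ['top'] x 0.6128 y -0.1681 yaw -3.48 res 0.295
rack 30 ['scene'] x 0.6231 y -0.1690 yaw -5.36 res 0.350
rack 30 ['top', 'scene'] x 0.6149 y -0.1684 yaw -3.83 res 0.712
rack 36 ['top'] x 0.6187 y -0.1692 yaw -3.85 res 0.243
rack 36 ['scene'] x 0.6199 y -0.1695 yaw -4.75 res 0.309
rack 36 ['top', 'scene'] x 0.6190 y -0.1690 yaw -4.17 res 0.555
rack 42 ['top'] x 0.6229 y -0.1697 yaw -4.19 res 0.239
rack 42 ['scene'] x 0.6161 y -0.1696 yaw -4.29 res 0.290
rack 42 ['top', 'scene'] x 0.6213 y -0.1694 yaw -4.14 res 0.586
rack 48 ['top'] x 0.6265 y -0.1697 yaw -4.32 res 0.423
rack 48 ['scene'] x 0.6119 y -0.1701 yaw -4.07 res 0.306
rack 48 ['top', 'scene'] x 0.6228 y -0.1694 yaw -4.47 res 0.901
mat x 0.5199 y 0.3927 yaw 3.72 res 0.024
mat x 0.5168 y 0.3943 yaw 3.68 res 0.046
mat x 0.5184 y 0.3931 yaw 4.21 res 0.075
b0['scene'] x 0.6130 y -0.2462 yaw 0.00 res 0.026
b0['top'] x 0.6141 y -0.2465 yaw 0.00 res 0.017
b0['scene', 'top'] x 0.6134 y -0.2463 yaw 0.00 res 0.045
b1['scene'] x 0.6223 y -0.1683 yaw 0.00 res 0.014
b1['top'] x 0.6232 y -0.1699 yaw 0.00 res 0.025
b1['scene', 'top'] x 0.6225 y -0.1692 yaw 0.00 res 0.043
b2['scene'] x 0.6238 y -0.0865 yaw 0.00 res 0.018
b2['top'] x 0.6264 y -0.0888 yaw 0.00 res 0.003
b2['scene', 'top'] x 0.6253 y -0.0876 yaw 0.00 res 0.040
spatula['scene'] x 0.4020 y 0.1345 yaw 73.37 res 0.021
spatula['top'] x 0.4034 y 0.1319 yaw 73.12 res 0.018
spatula['scene', 'top'] x 0.4027 y 0.1333 yaw 73.42 res 0.054
rod['scene'] x 0.4363 y -0.3603 yaw -3.00 res 0.066
rod['top'] x 0.4390 y -0.3618 yaw -3.25 res 0.025
rod['scene', 'top'] x 0.4371 y -0.3611 yaw -3.14 res 0.103
```

```bash
cat > plan.py <<'E'
import numpy as np
from station import sense,r
def state():
    s=sense(); R=np.array(s["ee_rot"]); g=np.array(s["tcp_pos"])+R[:,2]*r.tcp_to_grasp
    return s,R,g,np.degrees(np.arctan2(R[1,0],R[0,0]))
def go(x=None,y=None,z=None,yaw=None,verbose=True):
    s,R,g,yw=state(); t=np.array([a if a is not None else b for a,b in zip((x,y,z),g)])
    d=0 if yaw is None else (yaw-yw+180)%360-180
    c,q=np.cos(np.radians(yw+d)),np.sin(np.radians(yw+d)); Rn=np.array([[c,q,0],[q,-c,0],[0,0,-1]])
    sh=Rn.T@(t-g)/.02
    print("t %.1f grasp %s yaw %.2f j1 %.0f j6 %.0f w %.3f gf %.1f F %s"%(s["time_s"],g.round(4),yw,s["joints"][0],s["joints"][5],s["gripper_width"]*87,s["gripper_force"],np.round(s["wrist_force"],1)))
    print("  turn units %.2f  then shift units %s (z tool down)"%(-np.radians(d)/.08,sh.round(2)))
def spat(X,Y,Z,yaw,off,verbose=True):
    """grasp target for spatula blade-centre pose; off=(dx,dy,dz,dyaw) grasp in spatula frame; """
    a=np.radians(yaw); go(X+off[0]*np.cos(a)-off[1]*np.sin(a),Y+off[0]*np.sin(a)+off[1]*np.cos(a),Z+off[2],yaw+off[3])
E
python3 - <<'E'
from plan import *
spat(.4027,.1333,.10,73.4,(-.085,0,.076,180))
E
```

```text
t 1.7 grasp [0.169  0.6017 0.2412] yaw -15.69 j1 89 j6 -15 w 86.975 gf 0.0 F [-0.2  0.4  0.8]
  turn units 19.83  then shift units [ 23.36 -17.89   3.26] (z tool down)
```

Emit:
{"name": "jog_arm", "arguments": {"increments": [[0,0,0,1],[0,0,0,1],[0,0,0,1],[0,0,0,1],[0,0,0,1],[0,0,0,1],[0,0,0,1],[0,0,0,1],[0,0,0,1],[0,0,0,1]], "grip": 60}}

```text
time_s: 2.7
tcp_pos: [0.169, 0.6017, 0.4048]
ee_rot: [[0.474, -0.881, -0.0], [-0.881, -0.474, 0.0], [-0.0, -0.0, -1.0]]
wrist_force: [0.1, -1.3, 0.5]
gripper_width: 0.688
gripper_force: 0.0
```

Emit:
{"name": "jog_arm", "arguments": {"increments": [[0,0,0,1],[0,0,0,1],[0,0,0,1],[0,0,0,1],[0,0,0,1],[0,0,0,1],[0,0,0,1],[0,0,0,1],[0,0,0,1],[0,0,0,0]]}}

```text
time_s: 3.7
tcp_pos: [0.169, 0.6017, 0.4048]
ee_rot: [[-0.221, -0.975, -0.0], [-0.975, 0.221, 0.0], [-0.0, 0.0, -1.0]]
wrist_force: [-0.1, 0.1, -0.3]
gripper_width: 0.689
gripper_force: 0.0
```

```bash
python3 - <<'E'
from plan import *
spat(.4027,.1333,.10,73.4,(-.085,0,.076,180))
E
```

```text
t 3.7 grasp [0.169  0.6017 0.2413] yaw -102.77 j1 89 j6 -102 w 59.951 gf 0.0 F [-0.1  0.1 -0.3]
  turn units 0.84  then shift units [ 23.36 -17.89   3.26] (z tool down)
```

Emit:
{"name": "jog_arm", "arguments": {"increments": [[0,0,0,0.84],[0.56,-0.61,0,0],[0.95,-0.72,0,0],[0.95,-0.72,0,0],[0.95,-0.72,0,0],[0.95,-0.72,0,0],[0.95,-0.72,0,0],[0.95,-0.72,0,0],[0.95,-0.72,0,0],[0.95,-0.72,0,0]]}}

```text
time_s: 4.7
tcp_pos: [0.2448, 0.407, 0.4049]
ee_rot: [[-0.284, -0.959, 0.0], [-0.959, 0.284, 0.0], [-0.0, -0.0, -1.0]]
wrist_force: [-0.5, -1.2, 0.1]
gripper_width: 0.691
gripper_force: 0.0
```

Emit:
{"name": "jog_arm", "arguments": {"increments": [[0.95,-0.72,0,0],[0.95,-0.72,0,0],[0.95,-0.72,0,0],[0.95,-0.72,0,0],[0.95,-0.72,0,0],[0.95,-0.72,0,0],[0.95,-0.72,0,0],[0.95,-0.72,0,0],[0.95,-0.72,0,0],[0.95,-0.72,0,0]]}}

```text
time_s: 5.7
tcp_pos: [0.3278, 0.1837, 0.4049]
ee_rot: [[-0.284, -0.959, 0.0], [-0.959, 0.284, 0.0], [-0.001, -0.0, -1.0]]
wrist_force: [-0.3, -0.7, 0.2]
gripper_width: 0.686
gripper_force: 0.0
```

Emit:
{"name": "jog_arm", "arguments": {"increments": [[0.95,-0.72,0,0],[0.95,-0.72,0,0],[0.95,-0.72,0,0],[0.95,-0.72,0,0],[0.95,-0.72,0,0],[0.95,-0.72,0,0],[0,0,0,0],[0,0,0,0]]}}

```text
time_s: 6.5
tcp_pos: [0.3777, 0.0509, 0.4048]
ee_rot: [[-0.287, -0.958, 0.0], [-0.958, 0.287, 0.0], [-0.0, -0.0, -1.0]]
wrist_force: [-0.3, 0.7, -0.1]
gripper_width: 0.689
gripper_force: 0.0
```

```bash
python3 - <<'E'
from plan import *
from fit import *
eyes.capture("scene"); eyes.capture("top")
g=(.4027,.1333,np.radians(73.4)); ms={}
for c in CAL:
    m=near(c,"spatula",proj(c,np.array([[g[0],g[1]-.05,.03]]))[0],60)
    if m is not None: ms[c]=m; print(c,m.sum())
r1=fit(SPAT,ms,g) if ms else None
print(r1)
spat(.4027,.1333,.0,73.4,(-.085,0,.076,180))
cv2.imwrite("pics/check1.png",eyes.capture("top"))
E
```

```text
scene 963.0
top 124.0
(np.float64(0.4019134825884432), np.float64(0.1327804689232129), np.float64(1.2873617892585298), np.float64(4.5597073602339355))
t 6.7 grasp [0.3778 0.0521 0.2413] yaw -106.53 j1 33 j6 -49 w 59.978 gf 0.0 F [-0.2 -0.2  0. ]
  turn units 0.01  then shift units [ 0.   -0.03  8.27] (z tool down)
```

Emit:
{"name": "jog_arm", "arguments": {"increments": [[0,0,1,0],[0,0,1,0],[0,0,1,0],[0,0,1,0],[0,0,1,0],[0,0,1,0],[0,0,1,0],[0,-0.03,0.77,0],[0,0,0.5,0],[0,0,0,0]]}}

```text
time_s: 7.75
tcp_pos: [0.3784, 0.0518, 0.2383]
ee_rot: [[-0.285, -0.959, -0.003], [-0.959, 0.285, -0.002], [0.002, 0.002, -1.0]]
wrist_force: [0.0, 0.3, -0.4]
gripper_width: 0.688
gripper_force: 0.0
```

Emit:
{"name": "jog_arm", "arguments": {"increments": [[0,0,0,0],[0,0,0,0],[0,0,0,0],[0,0,0,0],[0,0,0,0],[0,0,0,0],[0,0,0,0],[0,0,0,0]], "grip": 0}}

```text
time_s: 8.55
tcp_pos: [0.3787, 0.0515, 0.2394]
ee_rot: [[-0.286, -0.958, -0.0], [-0.958, 0.286, -0.0], [0.0, -0.0, -1.0]]
wrist_force: [-0.4, 0.5, 0.9]
gripper_width: 0.203
gripper_force: 30.0
```

Emit:
{"name": "jog_arm", "arguments": {"increments": [[0,0,-0.3,0],[0,0,-0.7,0],[0,0,-1,0],[0,0,-1,0],[0,0,-1,0],[0,0,-1,0],[0,0,-0.7,0],[0,0,-0.3,0],[0,0,0,0],[0,0,0,0]]}}

```text
time_s: 9.55
tcp_pos: [0.3783, 0.0513, 0.3586]
ee_rot: [[-0.286, -0.958, -0.002], [-0.958, 0.286, -0.0], [0.001, 0.001, -1.0]]
wrist_force: [0.5, 0.2, -0.9]
gripper_width: 0.203
gripper_force: 30.0
```

```bash
python3 - <<'E'
from plan import *
from fit import *
s,R,g,yw=state()
im={c:eyes.capture(c) for c in CAL}
go(.4,.0,.23,-184.2)
cv2.imwrite("pics/g1.png",np.hstack([cv2.resize(im["scene"][140:300,280:440],(400,400)),cv2.resize(im["top"][180:340,200:360],(400,400))]))
for z in (.10,.105,.11,.115):
    ms={}
    for c in CAL:
        m=near(c,"spatula",proj(c,np.array([[.40,.12,z+.02]]))[0],60)
        if m is not None: ms[c]=m
    if z==.1: print({c:m.sum() for c,m in ms.items()})
    for cs in [[c] for c in ms]: print(z,cs,np.round(fit(SPAT[:1],{c:ms[c] for c in cs},(.4019,.1328,np.radians(73.5)),z=z),4))
E
```

```text
t 9.7 grasp [0.3781 0.0512 0.1949] yaw -106.64 j1 32 j6 -49 w 17.630 gf 30.0 F [-0.1 -0.7 -1.6]
  turn units 16.92  then shift units [-1.28 -2.47 -1.75] (z tool down)
{'scene': np.float64(798.0), 'top': np.float64(163.0)}
0.1 ['scene'] [0.3816 0.1297 1.2792 0.0918]
0.1 ['top'] [0.4705 0.2865 0.6029 0.6495]
0.105 ['scene'] [0.3865 0.1299 1.3052 0.0949]
0.105 ['top'] [ 0.4167  0.1389  1.1931 14.3118]
0.11 ['scene'] [0.3914 0.1305 1.2903 0.0955]
0.11 ['top'] [ 0.4219  0.1439  1.2359 14.4649]
0.115 ['scene'] [0.3964 0.1308 1.3025 0.1015]
0.115 ['top'] [ 0.4191  0.1399  1.1437 14.5491]
```

View pics/g1.png

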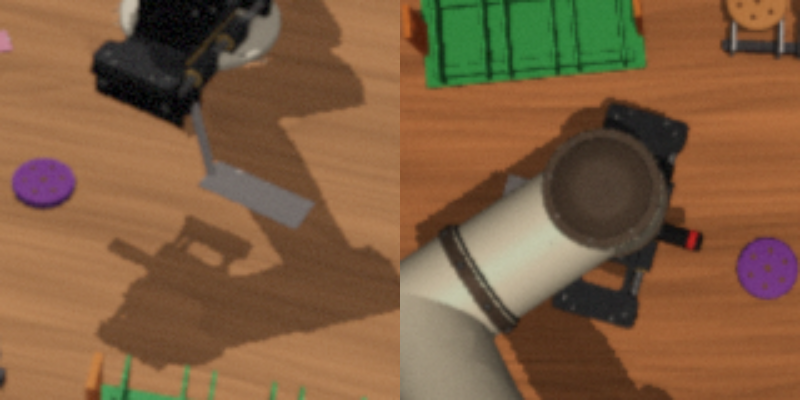

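Emit:
{"name": "jog_arm", "arguments": {"increments": [[0,0,0,0.5],[0,0,0,0.92],[0,0,0,1],[0,0,0,1],[0,0,0,1],[0,0,0,1],[0,0,0,1],[0,0,0,1],[0,0,0,1],[0,0,0,1]]}}

```text
time_s: 11.05
tcp_pos: [0.3786, 0.0515, 0.3593]
ee_rot: [[-0.866, -0.5, -0.0], [-0.5, 0.866, 0.0], [0.0, 0.0, -1.0]]
wrist_force: [-0.7, 0.8, -1.6]
gripper_width: 0.201
gripper_force: 30.0
```

Emit:
{"name": "jog_arm", "arguments": {"increments": [[0,0,0,1],[0,0,0,1],[0,0,0,1],[0,0,0,1],[0,0,0,1],[0,0,0,1],[0,0,0,1],[0,0,0,0.5],[0,0,0,0],[0,0,0,0]]}}

```text
time_s: 12.05
tcp_pos: [0.3787, 0.0515, 0.3593]
ee_rot: [[-0.997, 0.072, -0.0], [0.072, 0.997, 0.0], [0.0, 0.0, -1.0]]
wrist_force: [-0.2, -0.1, -2.4]
gripper_width: 0.202
gripper_force: 30.0
```

```bash
cat >> plan.py <<'E'
RACK=(.6200,-.1692,-4.2); CAR=(.6114,.1640,4.2); OFF=(-.0857,.0002,.0757,180)
def at(fr,X,Y,Z,off=None):
    off=OFF if off is None else off
    a=np.radians(fr[2]); spat(fr[0]+X*np.cos(a)-Y*np.sin(a),fr[1]+X*np.sin(a)+Y*np.cos(a),Z,fr[2],off)
def local(fr,x,y):
    a=np.radians(fr[2]); return np.array([[np.cos(a),np.sin(a)],[-np.sin(a),np.cos(a)]])@(np.array([x,y])-fr[:2])
E
python3 - <<'E'
from plan import *
at(RACK,-.13,.077,.035)
for b in ((.6134,-.2463),(.6225,-.1692),(.6253,-.0876)): print(local(RACK,*b).round(4))
E
```

```text
t 12.1 grasp [0.3787 0.0515 0.1958] yaw 175.87 j1 32 j6 -127 w 17.591 gf 30.0 F [-0.2 -0.1 -2.4]
  turn units 0.01  then shift units [-2.06 -6.26  4.26] (z tool down)
[-0.0009 -0.0774]
[0.0025 0.0002]
[-0.0007  0.0818]
```

Emit:
{"name": "jog_arm", "arguments": {"increments": [[-0.1,-0.3,0.2,0],[-0.25,-0.8,0.5,0],[-0.25,-0.8,0.5,0],[-0.25,-0.8,0.5,0],[-0.25,-0.8,0.5,0],[-0.25,-0.8,0.6,0],[-0.25,-0.8,0.6,0],[-0.25,-0.8,0.6,0],[-0.21,-0.36,0.26,0],[0,0,0,0]]}}

```text
time_s: 13.05
tcp_pos: [0.4109, -0.0772, 0.2734]
ee_rot: [[-0.997, 0.075, -0.002], [0.075, 0.997, -0.0], [0.002, -0.001, -1.0]]
wrist_force: [0.5, -0.3, -0.7]
gripper_width: 0.203
gripper_force: 30.0
```

```bash
cat > look.py <<'E'
from plan import *
from fit import *
def blade(X,Y,Z,yaw,name=None,crop=None,zs=(0,)):
    """fit held spatula blade (bright steel) in the scene picture around expected pose"""
    im=eyes.capture("scene"); h=cv2.cvtColor(im,cv2.COLOR_BGR2HSV)
    m=near("scene","spatula",proj("scene",np.array([[X,Y,Z]]))[0],45)
    if m is not None:
        for z in zs: print("blade",z,np.round(fit([SPAT[0],SPAT[2]],{"scene":m},(X,Y,np.radians(yaw)),z=Z+z),4))
    else: print("no mask")
    if name:
        u0,v0,u1,v1=crop; cv2.imwrite("pics/"+name,cv2.resize(im[v0:v1,u0:u1],None,fx=4,fy=4,interpolation=cv2.INTER_CUBIC))
def spose():
    s,R,g,yw=state(); a=np.radians(yw-OFF[3]); c,q=np.cos(a),np.sin(a)
    return g[0]-(c*OFF[0]-q*OFF[1]),g[1]-(q*OFF[0]+c*OFF[1]),g[2]-OFF[2],yw-OFF[3]
E
python3 - <<'E'
from look import *
p=spose(); print(np.round(p,4)); at(RACK,-.13,.077,.035)
blade(*p,"e1.png",(200,200,360,320))
E
```

```text
[ 0.496  -0.0838  0.0342 -4.2767]
t 13.1 grasp [ 0.4106 -0.0772  0.1099] yaw 175.72 j1 12 j6 -106 w 17.673 gf 30.0 F [ 0.5 -0.3 -0.7]
  turn units -0.02  then shift units [ 0.    0.04 -0.04] (z tool down)
blade 0 [ 0.4913 -0.0816 -0.062   0.042 ]
```

View pics/e1.png

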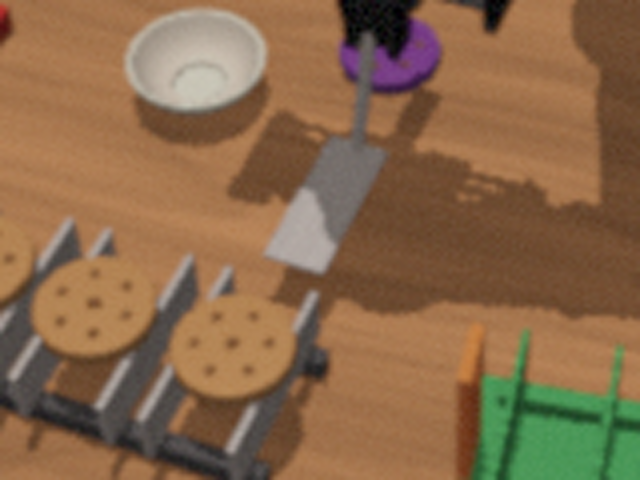

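Emit:
{"name": "jog_arm", "arguments": {"increments": [[-0.3,-0.04,0,0],[-0.6,0,0,0],[-0.8,0,0,0],[-0.8,0,0,0],[-0.8,0,0,0],[-0.8,0,0,0],[-0.8,0,0,0],[-0.8,0,0,0],[-0.6,0,0,0],[-0.2,0,0,0]]}}

```text
time_s: 14.15
tcp_pos: [0.5419, -0.0864, 0.2742]
ee_rot: [[-0.997, 0.072, 0.001], [0.072, 0.997, -0.0], [-0.001, 0.0, -1.0]]
wrist_force: [-0.0, 0.1, -1.6]
gripper_width: 0.205
gripper_force: 30.0
```

```bash
python3 - <<'E'
from look import *
p=spose(); print(np.round(p,4)); at(RACK,.0,.0765,.035)
E
```

```text
[ 0.6276 -0.0928  0.035  -4.1513]
t 14.2 grasp [ 0.5421 -0.0864  0.1107] yaw 175.85 j1 8 j6 -102 w 17.834 gf 30.0 F [-0.   0.1 -1.6]
  turn units 0.01  then shift units [ 0.1  -0.01  0.  ] (z tool down)
```

Emit:
{"name": "jog_arm", "arguments": {"increments": [[0,0,-0.2,0],[0,0,-0.2,0],[0,0,-0.15,0],[0,0,-0.15,0],[0,0,-0.15,0],[0,0,-0.15,0],[0,0,-0.15,0],[0,0,-0.2,0],[0,0,-0.25,0],[0,0,-0.1,0]]}}

```text
time_s: 15.15
tcp_pos: [0.5404, -0.0867, 0.3089]
ee_rot: [[-0.997, 0.073, 0.001], [0.073, 0.997, -0.0], [-0.001, 0.0, -1.0]]
wrist_force: [-0.6, -0.3, -1.1]
gripper_width: 0.206
gripper_force: 30.0
```

```bash
python3 - <<'E'
from look import *
p=spose(); print(np.round(p,4)); at(CAR,.0,-.076,.115)
blade(*p,"e2.png",(200,180,360,300))
m=near("scene","bread0",proj("scene",np.array([[.6253,-.0876,.071]]))[0],20)
for z in (.055,.062,.069): print(z,np.round(fit(BREAD,{"scene":m},(.6253,-.0876,0.),z=z,yawfix=True),4))
E
```

```text
[ 0.626  -0.0931  0.0697 -4.1759]
t 15.2 grasp [ 0.5406 -0.0867  0.1454] yaw 175.82 j1 8 j6 -102 w 17.950 gf 30.0 F [-0.6 -0.3 -1.1]
  turn units -1.83  then shift units [-0.16  8.45 -2.27] (z tool down)
blade 0 [ 0.6219 -0.0905 -0.0556  1.5397]
0.055 [ 0.6139 -0.0947  0.      0.0083]
0.062 [ 0.6186 -0.092   0.      0.0119]
0.069 [ 0.6234 -0.0896  0.      0.0173]
```

View pics/e2.png

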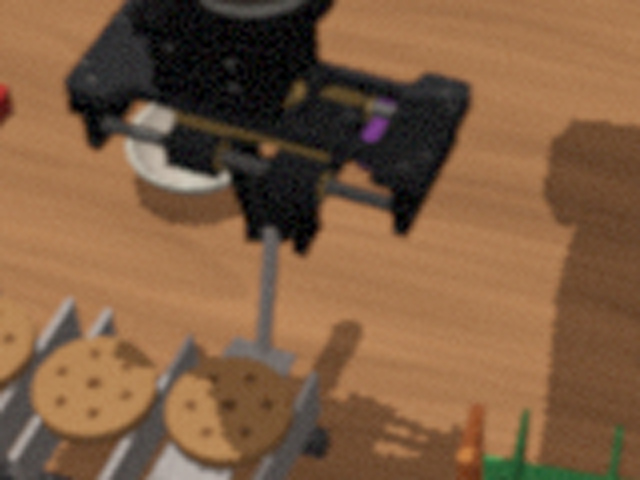

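Emit:
{"name": "jog_arm", "arguments": {"increments": [[0,0,-0.25,0],[0,0,-0.5,0],[0,0,-0.6,0],[0,0,-0.5,0],[0,0,-0.3,0],[0,0,-0.12,0],[0,0,0,-0.3],[0,0,0,-0.6],[0,0,0,-0.6],[0,0,0,-0.33]]}}

```text
time_s: 16.3
tcp_pos: [0.5401, -0.0867, 0.353]
ee_rot: [[-0.997, -0.075, -0.001], [-0.075, 0.997, -0.0], [0.001, 0.0, -1.0]]
wrist_force: [0.2, 0.6, -2.3]
gripper_width: 0.208
gripper_force: 30.0
```

Emit:
{"name": "jog_arm", "arguments": {"increments": [[0,0.2,0,0],[0,0.45,0,0],[0,0.7,0,0],[0,0.85,0,0],[0,0.9,0,0],[0,0.9,0,0],[0,0.9,0,0],[0,0.9,0,0],[0,0.8,0,0],[0,0.65,0,0]]}}

```text
time_s: 17.3
tcp_pos: [0.5292, 0.0598, 0.3536]
ee_rot: [[-0.997, -0.075, 0.0], [-0.075, 0.997, 0.0], [-0.0, 0.0, -1.0]]
wrist_force: [-0.5, 0.5, -1.8]
gripper_width: 0.203
gripper_force: 30.0
```

Emit:
{"name": "jog_arm", "arguments": {"increments": [[0,0.5,0,0],[0,0.35,0,0],[0,0.2,0,0],[0,0.05,0,0],[0,0,0,0]]}}

```text
time_s: 17.8
tcp_pos: [0.528, 0.0797, 0.3535]
ee_rot: [[-0.997, -0.073, -0.0], [-0.073, 0.997, -0.0], [0.0, -0.0, -1.0]]
wrist_force: [0.2, -0.2, -1.6]
gripper_width: 0.202
gripper_force: 30.0
```

```bash
cat >> look.py <<'E'
def bread(x,y,z,cams=("scene",),rad=25):
    out=None; ms={}
    for c in cams:
        m=near(c,"bread0",proj(c,np.array([[x,y,z+.006]]))[0],rad)
        if m is not None: ms[c]=m
    if not ms: print("bread not seen"); return None
    out=fit(BREAD,ms,(x,y,0.),z=z,yawfix=True); print("bread",list(ms),np.round(out,4)); return out
E
python3 - <<'E'
from look import *
p=spose(); print(np.round(p,4)); at(CAR,.0,-.078,.07)
blade(*p)
b=bread(p[0],p[1],p[2]+.003)
if b: print(local(CAR,*b[:2]))
E
```

```text
[ 6.134000e-01  8.580000e-02  1.143000e-01 -3.558112e+02]
t 17.8 grasp [0.528  0.0797 0.19  ] yaw -175.81 j1 26 j6 -112 w 17.607 gf 30.0 F [ 0.2 -0.2 -1.6]
  turn units -0.00  then shift units [-0.18  0.01  2.21] (z tool down)
blade 0 [ 0.6104  0.0881 -6.1981  1.4512]
bread ['scene'] [0.6127 0.0913 0.     0.0201]
[-0.0040777  -0.07264029]
```

Emit:
{"name": "jog_arm", "arguments": {"increments": [[-0.09,0,0.2,0],[-0.09,0,0.45,0],[0,0,0.6,0],[0,0,0.5,0],[0,0,0.3,0],[0,0,0.25,0],[0,0,0.2,0],[0,0,0.2,0],[0,0,0.15,0],[0,0,0.15,0]]}}

```text
time_s: 18.95
tcp_pos: [0.5317, 0.0802, 0.2935]
ee_rot: [[-0.997, -0.073, 0.0], [-0.073, 0.997, 0.0], [-0.0, 0.0, -1.0]]
wrist_force: [-0.1, -0.0, -2.8]
gripper_width: 0.202
gripper_force: 30.0
```

Emit:
{"name": "jog_arm", "arguments": {"increments": [[0,0,0.15,0],[0,0,0.15,0],[0,0,0.15,0],[0,0,0.2,0],[0,0,0.2,0],[0,0,0.15,0],[0,0,0,0]]}}

```text
time_s: 19.65
tcp_pos: [0.5314, 0.0801, 0.273]
ee_rot: [[-0.997, -0.073, -0.001], [-0.073, 0.997, -0.0], [0.001, -0.0, -1.0]]
wrist_force: [-1.1, -0.2, -1.7]
gripper_width: 0.199
gripper_force: 30.0
```

```bash
python3 - <<'E'
from look import *
p=spose(); print(np.round(p,4)); at(CAR,-.13,-.077,.034)
eyes.capture("scene")
b=bread(p[0],p[1]+.003,.055)
if b: print(local(CAR,*b[:2]))
E
```

```text
[ 6.167000e-01  8.610000e-02  3.380000e-02 -3.557967e+02]
t 19.6 grasp [0.5313 0.08   0.1095] yaw -175.80 j1 26 j6 -112 w 17.308 gf 30.0 F [-1.1 -0.2 -1.7]
  turn units 0.00  then shift units [ 6.48  0.05 -0.01] (z tool down)
bread ['scene'] [0.6165 0.093  0.     0.0325]
[-0.00013802 -0.0711877 ]
```

Emit:
{"name": "jog_arm", "arguments": {"increments": [[0.3,0,0,0],[0.7,0,0,0],[1,0,0,0],[1,0,0,0],[1,0,0,0],[1,0,0,0],[1,0,0,0],[0.5,0,0,0],[0,0,0,0.9],[0,0,0,0.93]]}}

```text
time_s: 20.75
tcp_pos: [0.4018, 0.0707, 0.2741]
ee_rot: [[-0.997, 0.075, 0.001], [0.075, 0.997, 0.001], [-0.001, 0.001, -1.0]]
wrist_force: [-0.0, -0.3, -1.4]
gripper_width: 0.205
gripper_force: 30.0
```

```bash
python3 - <<'E'
from look import *
at(RACK,-.13,.0,.034)
eyes.capture("scene");eyes.capture("top")
for cc in (("scene",),("top",)):
    b=bread(.6165,.093,.055,cc)
    if b: print(local(CAR,*b[:2]))
    b=bread(.6225,-.1692,.055,cc)
    if b: print(local(RACK,*b[:2]))
E
```

```text
t 20.8 grasp [0.402  0.0708 0.1106] yaw 175.69 j1 33 j6 -127 w 17.875 gf 30.0 F [-0.  -0.3 -1.4]
  turn units -0.02  then shift units [ -0.96 -11.16   0.04] (z tool down)
bread ['scene'] [0.6167 0.092  0.     0.0288]
[ 4.35686875e-05 -7.22396917e-02]
bread ['scene'] [ 0.6218 -0.1691  0.      0.0219]
[0.00178977 0.00022472]
bread ['top'] [0.6169 0.0894 0.     0.0274]
[ 1.52141104e-05 -7.47970060e-02]
bread ['top'] [ 0.6218 -0.1707  0.      0.0078]
[ 0.00186662 -0.00136527]
```

Emit:
{"name": "jog_arm", "arguments": {"increments": [[-0.06,-0.5,0,-0.02],[-0.1,-1,0,0],[-0.1,-1,0,0],[-0.1,-1,0,0],[-0.1,-1,0,0],[-0.1,-1,0,0],[-0.1,-1,0,0],[-0.1,-1,0,0],[-0.1,-1,0,0],[-0.1,-1,0,0]]}}

```text
time_s: 22.05
tcp_pos: [0.4072, -0.1217, 0.2735]
ee_rot: [[-0.997, 0.071, -0.0], [0.071, 0.997, -0.0], [0.0, -0.0, -1.0]]
wrist_force: [-0.4, -0.6, -1.8]
gripper_width: 0.202
gripper_force: 30.0
```

Emit:
{"name": "jog_arm", "arguments": {"increments": [[0,-0.9,0,0],[0,-0.56,0,0],[0,-0.2,0,0],[0,0,0,0]]}}

```text
time_s: 22.45
tcp_pos: [0.405, -0.1538, 0.2735]
ee_rot: [[-0.997, 0.072, -0.0], [0.072, 0.997, 0.0], [0.0, 0.0, -1.0]]
wrist_force: [0.6, 1.1, -0.9]
gripper_width: 0.204
gripper_force: 30.0
```

```bash
python3 - <<'E'
from look import *
p=spose(); print(np.round(p,4)); at(RACK,0.002,.0,.034); blade(*p)
E
```

```text
[ 0.4904 -0.1602  0.0343 -4.1451]
t 22.4 grasp [ 0.4049 -0.1538  0.11  ] yaw 175.85 j1 1 j6 -95 w 17.718 gf 30.0 F [ 0.6  1.1 -0.9]
  turn units 0.01  then shift units [-6.6   0.03  0.01] (z tool down)
blade 0 [ 0.486  -0.158  -0.0676  0.0504]
```

Emit:
{"name": "jog_arm", "arguments": {"increments": [[-0.3,-0.02,0,0],[-0.7,0,0,0],[-0.8,0,0,0],[-0.8,0,0,0],[-0.8,0,0,0],[-0.8,0,0,0],[-0.8,0,0,0],[-0.8,0,0,0],[-0.6,0,0,0],[-0.2,0,0,0]]}}

```text
time_s: 23.55
tcp_pos: [0.5382, -0.1628, 0.2733]
ee_rot: [[-0.998, 0.07, 0.0], [0.07, 0.998, -0.0], [-0.001, -0.0, -1.0]]
wrist_force: [0.6, 0.0, -1.0]
gripper_width: 0.204
gripper_force: 30.0
```

Emit:
{"name": "jog_arm", "arguments": {"increments": [[0,0,-0.2,0],[0,0,-0.2,0],[0,0,-0.15,0],[0,0,-0.15,0],[0,0,-0.15,0],[0,0,-0.15,0],[0,0,-0.15,0],[0,0,-0.2,0],[0,0,-0.25,0],[0,0,-0.15,0]]}}

```text
time_s: 24.55
tcp_pos: [0.5369, -0.1632, 0.3091]
ee_rot: [[-0.997, 0.071, 0.001], [0.071, 0.997, -0.0], [-0.001, -0.0, -1.0]]
wrist_force: [0.9, -0.5, -2.2]
gripper_width: 0.206
gripper_force: 30.0
```

```bash
python3 - <<'E'
from look import *
p=spose(); print(np.round(p,4)); at(CAR,0.002,.0,.115); blade(*p); bread(p[0],p[1],p[2]+.003)
E
```

```text
[ 0.6225 -0.1695  0.0699 -4.0836]
t 24.6 grasp [ 0.537  -0.1632  0.1456] yaw 175.92 j1 -0 j6 -94 w 17.942 gf 30.0 F [ 0.9 -0.5 -2.2]
  turn units -1.81  then shift units [-0.72 16.06 -2.25] (z tool down)
blade 0 [ 0.618  -0.1672 -0.05    1.0887]
bread ['scene'] [ 0.6224 -0.1682  0.      0.0111]
```

Emit:
{"name": "jog_arm", "arguments": {"increments": [[0,0,-0.25,0],[0,0,-0.5,0],[0,0,-0.6,0],[0,0,-0.5,0],[0,0,-0.3,0],[0,0,-0.1,0],[0,0,0,-0.3],[0,0,0,-0.6],[0,0,0,-0.6],[0,0,0,-0.31]]}}

```text
time_s: 25.7
tcp_pos: [0.5366, -0.1632, 0.3529]
ee_rot: [[-0.997, -0.075, -0.001], [-0.075, 0.997, 0.0], [0.001, 0.0, -1.0]]
wrist_force: [-0.1, -0.2, -2.5]
gripper_width: 0.203
gripper_force: 30.0
```

Emit:
{"name": "jog_arm", "arguments": {"increments": [[0,0.2,0,0],[-0.02,0.45,0,0],[-0.05,0.7,0,0],[-0.05,0.85,0,0],[-0.05,0.95,0,0],[-0.05,1,0,0],[-0.05,1,0,0],[-0.05,1,0,0],[-0.05,1,0,0],[-0.05,1,0,0]]}}

```text
time_s: 26.7
tcp_pos: [0.5328, 0.0019, 0.3536]
ee_rot: [[-0.997, -0.074, 0.0], [-0.074, 0.997, 0.0], [-0.0, 0.0, -1.0]]
wrist_force: [0.2, -0.1, -2.0]
gripper_width: 0.203
gripper_force: 30.0
```

Emit:
{"name": "jog_arm", "arguments": {"increments": [[-0.05,1,0,0],[-0.05,1,0,0],[-0.05,1,0,0],[-0.05,1,0,0],[-0.05,1,0,0],[-0.05,0.9,0,0],[0,0.75,0,0],[0,0.6,0,0],[0,0.41,0,0],[0,0.25,0,0]]}}

```text
time_s: 27.7
tcp_pos: [0.5274, 0.1589, 0.3535]
ee_rot: [[-0.997, -0.074, -0.0], [-0.074, 0.997, -0.0], [0.0, -0.0, -1.0]]
wrist_force: [-0.4, 0.4, -1.4]
gripper_width: 0.199
gripper_force: 30.0
```

Emit:
{"name": "jog_arm", "arguments": {"increments": [[0,0,0,0],[0,0,0,0]]}}

```text
time_s: 27.9
tcp_pos: [0.5276, 0.1579, 0.3535]
ee_rot: [[-0.997, -0.073, -0.0], [-0.073, 0.997, -0.0], [0.0, -0.0, -1.0]]
wrist_force: [-0.5, 0.2, -2.5]
gripper_width: 0.206
gripper_force: 30.0
```

```bash
python3 - <<'E'
from look import *
p=spose(); print(np.round(p,4)); at(CAR,.002,0,.034)
blade(*p)
b=bread(p[0],p[1],p[2]+.003)
if b: print(local(CAR,*b[:2]))
E
```

```text
[ 6.130000e-01  1.639000e-01  1.143000e-01 -3.558212e+02]
t 27.9 grasp [0.5275 0.1578 0.19  ] yaw -175.82 j1 34 j6 -119 w 17.880 gf 30.0 F [-0.5  0.2 -2.5]
  turn units -0.00  then shift units [-0.02  0.01  4.01] (z tool down)
blade 0 [ 0.6099  0.166  -6.2023  1.2555]
bread ['scene'] [0.6131 0.1642 0.     0.0363]
[1.67877643e-03 6.11627081e-05]
```

Emit:
{"name": "jog_arm", "arguments": {"increments": [[0,0,0.2,0],[0,0,0.45,0],[0,0,0.6,0],[0,0,0.5,0],[0,0,0.35,0],[0,0,0.25,0],[0,0,0.2,0],[0,0,0.2,0],[0,0,0.15,0],[0,0,0.15,0]]}}

```text
time_s: 29.05
tcp_pos: [0.5277, 0.1582, 0.2925]
ee_rot: [[-0.997, -0.073, 0.0], [-0.073, 0.997, 0.0], [-0.0, 0.0, -1.0]]
wrist_force: [-0.1, 0.4, -2.1]
gripper_width: 0.204
gripper_force: 30.0
```

Emit:
{"name": "jog_arm", "arguments": {"increments": [[0,0,0.15,0],[0,0,0.15,0],[0,0,0.15,0],[0,0,0.2,0],[0,0,0.2,0],[0,0,0.1,0],[0,0,0,0]]}}

```text
time_s: 29.75
tcp_pos: [0.5275, 0.1581, 0.2731]
ee_rot: [[-0.997, -0.073, -0.001], [-0.073, 0.997, -0.0], [0.001, -0.0, -1.0]]
wrist_force: [-0.6, -0.2, -1.0]
gripper_width: 0.209
gripper_force: 30.0
```

Emit:
{"name": "jog_arm", "arguments": {"increments": [[0.3,0,0,0],[0.7,0,0,0],[1,0,0,0],[1,0,0,0],[1,0,0,0],[1,0,0,0],[1,0,0,0],[0.6,0,0,0],[0,0,0,0.9],[0,0,0,0.93]]}}

```text
time_s: 30.75
tcp_pos: [0.3956, 0.1486, 0.2741]
ee_rot: [[-0.997, 0.075, 0.001], [0.075, 0.997, 0.001], [-0.001, 0.001, -1.0]]
wrist_force: [-0.3, 0.3, -0.6]
gripper_width: 0.204
gripper_force: 30.0
```

```bash
python3 - <<'E'
from look import *
at(RACK,-.13,-.0765,.034)
eyes.capture("scene");eyes.capture("top")
for cc in (("scene",),("top",)):
    b=bread(.613,.164,.055,cc)
    if b: print(local(CAR,*b[:2]))
    b=bread(.6134,-.2463,.055,cc)
    if b: print(local(RACK,*b[:2]))
E
```

```text
t 30.8 grasp [0.3958 0.1488 0.1106] yaw 175.69 j1 43 j6 -137 w 17.790 gf 30.0 F [-0.3  0.3 -0.6]
  turn units -0.02  then shift units [ -1.56 -18.85   0.04] (z tool down)
bread ['scene'] [0.6115 0.1655 0.     0.0065]
[0.00020832 0.00150331]
bread ['scene'] [ 0.6137 -0.2459  0.      0.0224]
[-0.00068204 -0.0769633 ]
bread ['top'] [0.6144 0.1633 0.     0.0225]
[ 0.00291973 -0.00092489]
bread ['top'] [ 0.6121 -0.2498  0.      0.0053]
[-0.00201208 -0.08096038]
```

Emit:
{"name": "jog_arm", "arguments": {"increments": [[-0.08,-0.5,-0.25,-0.02],[-0.08,-1,-0.25,0],[-0.08,-1,0,0],[-0.08,-1,0,0],[-0.08,-1,0,0],[-0.08,-1,0,0],[-0.08,-1,0,0],[-0.08,-1,0,0],[-0.08,-1,0,0],[-0.08,-1,0,0]]}}

```text
time_s: 32.05
tcp_pos: [0.398, -0.0435, 0.2839]
ee_rot: [[-0.997, 0.071, 0.0], [0.071, 0.997, -0.0], [-0.0, -0.0, -1.0]]
wrist_force: [1.0, 0.2, -1.8]
gripper_width: 0.207
gripper_force: 30.0
```

Emit:
{"name": "jog_arm", "arguments": {"increments": [[-0.08,-1,0,0],[-0.08,-1,0,0],[-0.08,-1,0,0],[-0.08,-1,0,0],[-0.08,-1,0,0],[-0.08,-1,0,0],[-0.08,-1,0,0],[-0.08,-1,0,0],[-0.08,-0.85,0,0],[-0.04,-0.5,0,0]]}}

```text
time_s: 33.05
tcp_pos: [0.3997, -0.2312, 0.2837]
ee_rot: [[-0.997, 0.072, -0.0], [0.072, 0.997, -0.0], [0.0, -0.0, -1.0]]
wrist_force: [0.6, 0.5, -2.1]
gripper_width: 0.207
gripper_force: 30.0
```

Emit:
{"name": "jog_arm", "arguments": {"increments": [[0,0,0.25,0],[0,0,0.25,0],[0,0,0,0]]}}

```text
time_s: 33.35
tcp_pos: [0.3996, -0.2292, 0.2726]
ee_rot: [[-0.997, 0.071, -0.002], [0.071, 0.997, 0.001], [0.002, 0.001, -1.0]]
wrist_force: [0.1, 0.1, -2.1]
gripper_width: 0.203
gripper_force: 30.0
```

```bash
python3 - <<'E'
from look import *
p=spose(); print(np.round(p,4)); at(RACK,-0.001,-.0765,.034); blade(*p)
E
```

```text
[ 0.4847 -0.2354  0.0334 -4.0673]
t 33.4 grasp [ 0.3992 -0.2291  0.1091] yaw 175.93 j1 -10 j6 -84 w 17.620 gf 30.0 F [ 0.1  0.1 -2.1]
  turn units 0.03  then shift units [-6.46 -0.02 -0.03] (z tool down)
blade 0 [ 0.4802 -0.2334 -0.0717  0.059 ]
```

Emit:
{"name": "jog_arm", "arguments": {"increments": [[-0.3,-0.06,0,0.03],[-0.6,0,0,0],[-0.8,0,0,0],[-0.8,0,0,0],[-0.8,0,0,0],[-0.8,0,0,0],[-0.8,0,0,0],[-0.8,0,0,0],[-0.5,0,0,0],[-0.26,0,0,0]]}}

```text
time_s: 34.45
tcp_pos: [0.5303, -0.2404, 0.2733]
ee_rot: [[-0.997, 0.073, 0.0], [0.073, 0.997, -0.0], [-0.0, -0.0, -1.0]]
wrist_force: [-1.5, 0.1, -1.7]
gripper_width: 0.205
gripper_force: 30.0
```

Emit:
{"name": "jog_arm", "arguments": {"increments": [[0,0,-0.2,0],[0,0,-0.2,0],[0,0,-0.15,0],[0,0,-0.15,0],[0,0,-0.15,0],[0,0,-0.15,0],[0,0,-0.15,0],[0,0,-0.2,0],[0,0,-0.25,0],[0,0,-0.2,0]]}}

```text
time_s: 35.45
tcp_pos: [0.529, -0.2405, 0.3101]
ee_rot: [[-0.997, 0.074, 0.0], [0.074, 0.997, -0.0], [-0.0, -0.0, -1.0]]
wrist_force: [-0.2, -1.0, -1.5]
gripper_width: 0.206
gripper_force: 30.0
```

```bash
python3 - <<'E'
from look import *
p=spose(); print(np.round(p,4)); at(CAR,0.001,.076,.115); blade(*p); bread(p[0],p[1],p[2]+.003)
E
```

```text
[ 0.6145 -0.247   0.0709 -4.2261]
t 35.5 grasp [ 0.529  -0.2405  0.1466] yaw 175.77 j1 -8 j6 -86 w 17.921 gf 30.0 F [-0.2 -1.  -1.5]
  turn units -1.84  then shift units [-1.35 23.68 -2.21] (z tool down)
blade 0 [ 0.6107 -0.2458 -0.0741  1.2609]
bread ['scene'] [ 0.614  -0.2463  0.      0.0157]
```

Emit:
{"name": "jog_arm", "arguments": {"increments": [[0,0,-0.25,0],[0,0,-0.5,0],[0,0,-0.6,0],[0,0,-0.5,0],[0,0,-0.26,0],[0,0,-0.1,0],[0,0,0,-0.3],[0,0,0,-0.6],[0,0,0,-0.6],[0,0,0,-0.34]]}}

```text
time_s: 36.6
tcp_pos: [0.5288, -0.2404, 0.3531]
ee_rot: [[-0.997, -0.075, -0.001], [-0.075, 0.997, 0.0], [0.001, 0.0, -1.0]]
wrist_force: [-0.0, -1.2, -1.4]
gripper_width: 0.204
gripper_force: 30.0
```

Emit:
{"name": "jog_arm", "arguments": {"increments": [[0,0.2,0,0],[-0.05,0.45,0,0],[-0.05,0.7,0,0],[-0.05,0.85,0,0],[-0.05,0.95,0,0],[-0.05,1,0,0],[-0.05,1,0,0],[-0.05,1,0,0],[-0.05,1,0,0],[-0.05,1,0,0]]}}

```text
time_s: 37.6
tcp_pos: [0.5256, -0.0754, 0.3539]
ee_rot: [[-0.997, -0.074, 0.0], [-0.074, 0.997, 0.0], [-0.0, 0.0, -1.0]]
wrist_force: [-0.0, 0.8, -1.1]
gripper_width: 0.203
gripper_force: 30.0
```

Emit:
{"name": "jog_arm", "arguments": {"increments": [[-0.05,1,0,0],[-0.05,1,0,0],[-0.05,1,0,0],[-0.05,1,0,0],[-0.05,1,0,0],[-0.05,1,0,0],[-0.05,1,0,0],[-0.05,1,0,0],[-0.05,1,0,0],[-0.05,1,0,0]]}}

```text
time_s: 38.6
tcp_pos: [0.5205, 0.1247, 0.3539]
ee_rot: [[-0.997, -0.074, 0.0], [-0.074, 0.997, 0.0], [-0.0, 0.0, -1.0]]
wrist_force: [0.2, -0.1, -2.1]
gripper_width: 0.206
gripper_force: 30.0
```

Emit:
{"name": "jog_arm", "arguments": {"increments": [[-0.05,1,0,0],[-0.05,1,0,0],[-0.05,0.9,0,0],[-0.05,0.8,0,0],[-0.05,0.7,0,0],[-0.05,0.55,0,0],[-0.05,0.38,0,0],[-0.05,0.2,0,0],[0,0,0,0],[0,0,0,0]]}}

```text
time_s: 39.6
tcp_pos: [0.5211, 0.2335, 0.3536]
ee_rot: [[-0.997, -0.073, -0.0], [-0.073, 0.997, -0.0], [0.0, -0.0, -1.0]]
wrist_force: [-0.2, 0.3, -2.6]
gripper_width: 0.201
gripper_force: 30.0
```

```bash
python3 - <<'E'
from look import *
p=spose(); print(np.round(p,4)); at(CAR,.001,.076,.034)
blade(*p)
b=bread(p[0],p[1],p[2]+.003)
if b: print(local(CAR,*b[:2]))
E
```

```text
[ 6.066000e-01  2.394000e-01  1.144000e-01 -3.558251e+02]
t 39.6 grasp [0.5211 0.2334 0.1901] yaw -175.83 j1 40 j6 -126 w 17.529 gf 30.0 F [-0.2  0.3 -2.6]
  turn units -0.01  then shift units [-0.01  0.02  4.02] (z tool down)
blade 0 [ 0.6031  0.2419 -6.2034  1.0503]
bread ['scene'] [0.6059 0.2404 0.     0.0062]
[0.00011851 0.07656394]
```

Emit:
{"name": "jog_arm", "arguments": {"increments": [[0,0.02,0.2,0],[0,0,0.45,0],[0,0,0.6,0],[0,0,0.5,0],[0,0,0.35,0],[0,0,0.25,0],[0,0,0.2,0],[0,0,0.2,0],[0,0,0.15,0],[0,0,0.15,0]]}}

```text
time_s: 40.75
tcp_pos: [0.5211, 0.2343, 0.2928]
ee_rot: [[-0.997, -0.073, 0.0], [-0.073, 0.997, 0.0], [-0.0, 0.0, -1.0]]
wrist_force: [0.2, -0.1, -2.1]
gripper_width: 0.209
gripper_force: 30.0
```

Emit:
{"name": "jog_arm", "arguments": {"increments": [[0,0,0.15,0],[0,0,0.15,0],[0,0,0.15,0],[0,0,0.2,0],[0,0,0.2,0],[0,0,0.1,0],[0,0,0,0]]}}

```text
time_s: 41.45
tcp_pos: [0.521, 0.2342, 0.2733]
ee_rot: [[-0.997, -0.073, -0.001], [-0.073, 0.997, -0.001], [0.001, -0.0, -1.0]]
wrist_force: [0.9, 0.3, -0.5]
gripper_width: 0.204
gripper_force: 30.0
```

Emit:
{"name": "jog_arm", "arguments": {"increments": [[0.3,0,0,0],[0.7,0,0,0],[1,0,0,0],[1,0,0,0],[1,0,0,0],[1,0,0,0],[1,0,0,0],[0.5,0,0,0],[0,0,0,0],[0,0,0,0]]}}

```text
time_s: 42.45
tcp_pos: [0.3919, 0.2252, 0.2742]
ee_rot: [[-0.997, -0.074, 0.001], [-0.074, 0.997, 0.001], [-0.001, 0.001, -1.0]]
wrist_force: [-0.2, 0.7, -0.9]
gripper_width: 0.199
gripper_force: 30.0
```

```bash
python3 - <<'E'
from look import *
spat(.52,.3935,.03,4.2,OFF)
im=eyes.capture("scene");eyes.capture("top")
for g in ((.606,.240),(.613,.164),(.6168,.091)):
    for cc in (("scene",),("top",)):
        b=bread(*g,.055,cc)
        if b: print(local(CAR,*b[:2]))
cv2.imwrite("pics/f1.png",cv2.resize(im[180:380,280:520],(720,600)))
E
```

```text
t 42.5 grasp [0.3921 0.2253 0.1107] yaw -175.75 j1 51 j6 -136 w 17.344 gf 30.0 F [-0.2  0.7 -0.9]
  turn units 0.01  then shift units [-2.71  7.93  0.25] (z tool down)
bread ['scene'] [0.6065 0.2416 0.     0.0067]
[0.00078069 0.07770946]
bread ['top'] [0.6076 0.2398 0.     0.0097]
[0.00178791 0.07589675]
bread ['scene'] [0.6119 0.1651 0.     0.0204]
[0.00057906 0.00111048]
bread ['top'] [0.614  0.163  0.     0.0268]
[ 0.00251275 -0.00119269]
bread ['scene'] [0.6159 0.0923 0.     0.0107]
[-0.00076612 -0.07180914]
bread ['top'] [0.6182 0.0906 0.     0.0032]
[ 0.0014349  -0.07371099]
```

View pics/f1.png

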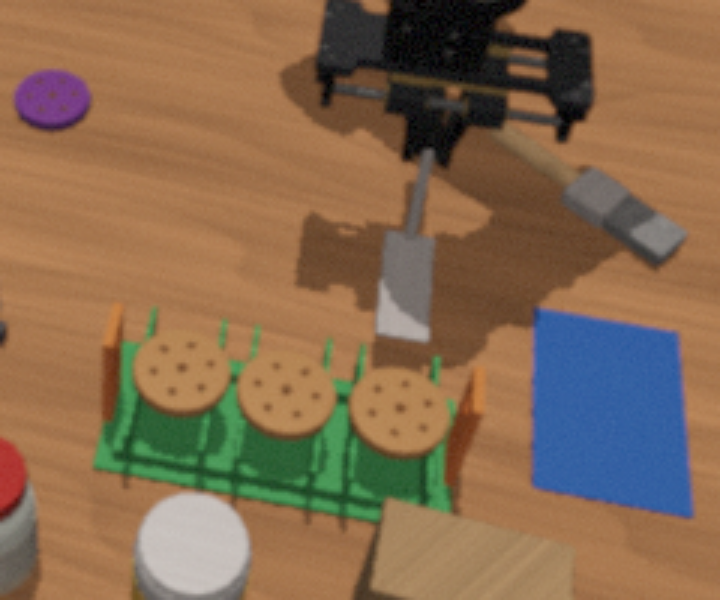

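Emit:
{"name": "jog_arm", "arguments": {"increments": [[0,0,-0.5,0],[0,0,-1,0],[-0.2,0.4,-0.5,0],[-0.4,0.9,0,0],[-0.4,1,0,0],[-0.4,1,0,0],[-0.4,1,0,0],[-0.4,1,0,0],[-0.4,1,0,0],[-0.4,1,0,0]]}}

```text
time_s: 43.85
tcp_pos: [0.4408, 0.3756, 0.3144]
ee_rot: [[-0.997, -0.073, 0.0], [-0.073, 0.997, 0.0], [-0.0, 0.0, -1.0]]
wrist_force: [0.1, -0.1, -1.6]
gripper_width: 0.208
gripper_force: 30.0
```

Emit:
{"name": "jog_arm", "arguments": {"increments": [[-0.21,0.63,0,0],[0,0,0.3,0],[0,0,0.7,0],[0,0,1,0],[0,0,0.6,0],[0,0,0.4,0],[0,0,0,0]]}}

```text
time_s: 44.55
tcp_pos: [0.4436, 0.3869, 0.2527]
ee_rot: [[-0.997, -0.073, -0.002], [-0.073, 0.997, -0.002], [0.002, -0.002, -1.0]]
wrist_force: [0.2, -0.4, -1.8]
gripper_width: 0.206
gripper_force: 30.0
```

```bash
python3 - <<'E'
from look import *
p=spose(); print(np.round(p,4))
spat(.53,.3935,.0035,4.2,OFF); blade(*p)
E
```

```text
[ 5.288000e-01  3.926000e-01  1.350000e-02 -3.558199e+02]
t 44.5 grasp [0.4434 0.3866 0.0892] yaw -175.82 j1 57 j6 -143 w 17.887 gf 30.0 F [ 0.2 -0.4 -1.8]
  turn units -0.00  then shift units [-0.06  0.04  0.5 ] (z tool down)
blade 0 [ 0.5244  0.394  -6.2256  0.0721]
```

Emit:
{"name": "jog_arm", "arguments": {"increments": [[0,0,0.2,0],[0,0,0.15,0],[0,0,0.15,0],[0,0,0,0],[0,0,0,0]]}}

```text
time_s: 45.15
tcp_pos: [0.4438, 0.3876, 0.2437]
ee_rot: [[-0.997, -0.073, -0.0], [-0.073, 0.997, -0.0], [0.0, -0.0, -1.0]]
wrist_force: [-0.4, 0.1, -1.4]
gripper_width: 0.202
gripper_force: 30.0
```

Emit:
{"name": "jog_arm", "arguments": {"increments": [[0,0,0,0],[0,0,0,0],[0,0,0,0],[0,0,0,0],[0,0,0,0]], "grip": 50}}

```text
time_s: 45.65
tcp_pos: [0.4439, 0.3876, 0.2439]
ee_rot: [[-0.997, -0.073, 0.0], [-0.073, 0.997, 0.0], [-0.0, 0.0, -1.0]]
wrist_force: [0.1, 0.1, 0.2]
gripper_width: 0.54
gripper_force: 0.0
```

Emit:
{"name": "jog_arm", "arguments": {"increments": [[0,0,-0.3,0],[0,0,-0.7,0],[0,0,-1,0],[0,0,-1,0],[0,0,-1,0],[0,0,-1,0],[0,0,-1,0],[0,0,-1,0],[0,0,0,0]]}}

```text
time_s: 46.55
tcp_pos: [0.4442, 0.3879, 0.3876]
ee_rot: [[-0.997, -0.074, 0.005], [-0.074, 0.997, 0.005], [-0.005, 0.005, -1.0]]
wrist_force: [-0.1, -0.4, 0.5]
gripper_width: 0.572
gripper_force: 0.0
```

```bash
cat > m2.py <<'E'
from look import *
def rodfit(g):
    ms={}
    for c in CAL:
        mid=np.array([[g[0]+.1*np.cos(g[2]),g[1]+.1*np.sin(g[2]),.01]])
        m=near(c,"rod",proj(c,mid)[0],60)
        if m is not None: ms[c]=m
    for cs in [[c] for c in ms]+[list(ms)]: 
        q=fit(ROD,{c:ms[c] for c in cs},g); print("rod",cs,np.round(q,4),np.degrees(q[2]).round(2),sum(ms[c].sum() for c in cs))
E
python3 - <<'E'
from m2 import *
eyes.capture("scene");eyes.capture("top")
for c in CAL:
    m=near(c,"spatula",proj(c,np.array([[.48,.39,.03]]))[0],50)
    if m is not None:
        q=fit(SPAT,{c:m},(.53,.3935,.073)); print("sp",c,np.round(q,4),m.sum())
rodfit((.4375,-.3612,-.055))
go(.41,-.358,.2,-3)
E
```

```text
sp scene [0.5247 0.3961 0.0679 0.0305] 1146.0
sp top [0.531  0.3949 0.0759 1.1939] 333.0
rod ['scene'] [ 0.4374 -0.3606 -0.0511  0.1085] -2.93 533.0
rod ['top'] [ 0.4397 -0.3611 -0.0562  0.5307] -3.22 291.0
rod ['scene', 'top'] [ 0.4385 -0.3611 -0.0552  0.6519] -3.17 824.0
t 46.9 grasp [0.4435 0.3871 0.2191] yaw -175.80 j1 57 j6 -143 w 49.973 gf 0.0 F [1.  0.1 1. ]
  turn units -37.70  then shift units [ 0.28 37.29  0.95] (z tool down)
```

Emit:
{"name": "jog_arm", "arguments": {"increments": [[0,0,0,0.8],[0,0,0,0.81]]}}

```text
time_s: 47.05
tcp_pos: [0.4438, 0.3876, 0.3828]
ee_rot: [[-0.998, 0.058, -0.001], [0.058, 0.998, -0.001], [0.001, -0.002, -1.0]]
wrist_force: [-0.3, -0.5, -0.6]
gripper_width: 0.572
gripper_force: 0.0
```

```bash
python3 - <<'E'
from plan import *
go(.4235,-.3603,.10,176.83)
E
```

```text
t 47.0 grasp [0.4436 0.3873 0.2193] yaw 176.67 j1 57 j6 -150 w 49.772 gf 0.0 F [-0.3 -0.5 -0.6]
  turn units -0.03  then shift units [ -1.06 -37.38   5.96] (z tool down)
```

Emit:
{"name": "jog_arm", "arguments": {"increments": [[0,-0.38,0,-0.03],[-0.03,-1,0,0],[-0.03,-1,0,0],[-0.03,-1,0,0],[-0.03,-1,0,0],[-0.03,-1,0,0],[-0.03,-1,0,0],[-0.03,-1,0,0],[-0.03,-1,0,0],[-0.03,-1,0,0]]}}

```text
time_s: 48.05
tcp_pos: [0.4392, 0.1983, 0.3838]
ee_rot: [[-0.999, 0.053, 0.0], [0.053, 0.999, 0.0], [-0.0, 0.0, -1.0]]
wrist_force: [0.2, -0.4, -0.3]
gripper_width: 0.572
gripper_force: 0.0
```

Emit:
{"name": "jog_arm", "arguments": {"increments": [[-0.03,-1,0,0],[-0.03,-1,0,0],[-0.03,-1,0,0],[-0.03,-1,0,0],[-0.03,-1,0,0],[-0.03,-1,0,0],[-0.03,-1,0,0],[-0.03,-1,0,0],[-0.03,-1,0,0],[-0.03,-1,0,0]]}}

```text
time_s: 49.05
tcp_pos: [0.4342, -0.0016, 0.3838]
ee_rot: [[-0.999, 0.053, 0.0], [0.053, 0.999, 0.0], [-0.0, 0.0, -1.0]]
wrist_force: [0.7, 0.3, 0.6]
gripper_width: 0.574
gripper_force: 0.0
```

Emit:
{"name": "jog_arm", "arguments": {"increments": [[-0.03,-1,0,0],[-0.03,-1,0,0],[-0.03,-1,0,0],[-0.03,-1,0,0],[-0.03,-1,0,0],[-0.03,-1,0,0],[-0.03,-1,0,0],[-0.03,-1,0,0],[-0.03,-1,0,0],[-0.03,-1,0,0]]}}

```text
time_s: 50.05
tcp_pos: [0.4293, -0.2015, 0.3838]
ee_rot: [[-0.999, 0.053, 0.0], [0.053, 0.999, -0.0], [-0.0, -0.0, -1.0]]
wrist_force: [0.9, 0.4, -0.3]
gripper_width: 0.575
gripper_force: 0.0
```

Emit:
{"name": "jog_arm", "arguments": {"increments": [[-0.03,-1,0,0],[-0.03,-1,0,0],[-0.03,-1,0,0],[-0.03,-1,0,0],[-0.03,-1,0,0],[-0.03,-1,0,0],[0,-1,0,0],[0,-1,0,0],[0,0,1,0],[0,0,1,0]]}}

```text
time_s: 51.05
tcp_pos: [0.4243, -0.3612, 0.3436]
ee_rot: [[-0.999, 0.054, 0.002], [0.054, 0.999, -0.001], [-0.002, -0.001, -1.0]]
wrist_force: [0.7, -0.0, -0.2]
gripper_width: 0.576
gripper_force: 0.0
```

```bash
python3 - <<'E'
from m2 import *
eyes.capture("scene");eyes.capture("top")
rodfit((.4385,-.3611,-.055))
go(.4235,-.3603,.020,176.83)
E
```

```text
rod ['scene'] [ 0.4353 -0.3601 -0.0563  0.1235] -3.23 553.0
rod ['scene'] [ 0.4353 -0.3601 -0.0563  0.1235] -3.23 553.0
t 51.2 grasp [ 0.4248 -0.3606  0.1805] yaw 176.97 j1 -24 j6 -69 w 49.904 gf 0.0 F [ 0.   0.2 -0.2]
  turn units 0.03  then shift units [0.06 0.01 8.03] (z tool down)
```

Emit:
{"name": "jog_arm", "arguments": {"increments": [[0.06,0,1,0.03],[0,0,1,0],[0,0,1,0],[0,0,1,0],[0,0,1,0],[0,0,1,0],[0,0,0.8,0],[0,0,0.6,0],[0,0,0.4,0],[0,0,0.2,0]]}}

```text
time_s: 52.25
tcp_pos: [0.4242, -0.3602, 0.1837]
ee_rot: [[-0.998, 0.055, 0.0], [0.055, 0.998, -0.0], [-0.0, -0.0, -1.0]]
wrist_force: [-0.1, 0.3, 0.9]
gripper_width: 0.576
gripper_force: 0.0
```

Emit:
{"name": "jog_arm", "arguments": {"increments": [[0,0,0,0],[0,0,0,0],[0,0,0,0],[0,0,0,0],[0,0,0,0],[0,0,0,0],[0,0,0,0],[0,0,0,0]], "grip": 0}}

```text
time_s: 53.05
tcp_pos: [0.4241, -0.3601, 0.1842]
ee_rot: [[-0.998, 0.055, 0.001], [0.055, 0.998, -0.0], [-0.001, -0.0, -1.0]]
wrist_force: [-0.1, 0.6, 4.2]
gripper_width: 0.226
gripper_force: 30.0
```

```bash
python3 - <<'E'
from plan import *
go()
E
```

```text
t 53.0 grasp [ 0.4242 -0.3602  0.0207] yaw 176.84 j1 -24 j6 -70 w 19.631 gf 30.0 F [-0.1  0.6  4.2]
  turn units -0.00  then shift units [0. 0. 0.] (z tool down)
```

Emit:
{"name": "jog_arm", "arguments": {"increments": [[0,0,-0.3,0],[0,0,-0.7,0],[0,0,-1,0],[0,0,-1,0],[0,0,-1,0],[0,0,-1,0],[0,0,-1,0],[0,0,-0.5,0],[0,0,0,0],[0,0,0,0]]}}

```text
time_s: 54.05
tcp_pos: [0.4236, -0.3598, 0.3128]
ee_rot: [[-0.998, 0.056, -0.001], [0.056, 0.998, 0.001], [0.001, 0.001, -1.0]]
wrist_force: [-0.2, -0.2, -2.3]
gripper_width: 0.227
gripper_force: 30.0
```

```bash
python3 - <<'E'
from m2 import *
im=eyes.capture("scene"); im2=eyes.capture("top")
go()
cv2.imwrite("pics/h1.png",np.hstack([cv2.resize(im[120:320,80:280],(400,400)),cv2.resize(im2[120:320,360:560],(400,400))]))
E
```

```text
t 54.1 grasp [ 0.4232 -0.3595  0.1488] yaw 176.81 j1 -24 j6 -70 w 19.755 gf 30.0 F [ 0.   0.3 -1.5]
  turn units -0.00  then shift units [0. 0. 0.] (z tool down)
```

View pics/h1.png

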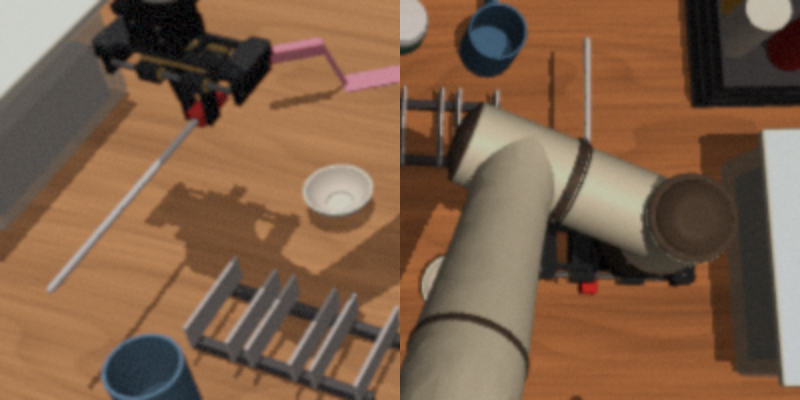

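```bash
cat >> m2.py <<'E'
def tri(ps,pt):
    P=[]
    for c in ("scene","top"): P.append(CAL[c]["camera_matrix"]@np.hstack([CAL[c]["R"],CAL[c]["t"][:,None]]))
    X=cv2.triangulatePoints(P[0],P[1],np.array(ps,float),np.array(pt,float)); return (X[:3]/X[3])[:,0]
def rodpose(off=.0107,xg=-.0142):
    s,R,g,yw=state(); a=np.radians(yw-180); d=np.array([np.cos(a),np.sin(a),0])
    root=g-d*xg-[0,0,off]; return root, root+.275*d
E
python3 - <<'E'
from m2 import *
np.set_printoptions(precision=4,suppress=True)
X=tri((104,265),(453.5,140)); print("tip",X,[proj(c,X[None]) for c in CAL])
root,tip=rodpose(); print(root,tip,proj("scene",np.array([root,tip])),proj("top",np.array([root,tip])))
# rod tilt: fit z of rod line in scene at tip by pixels
E
```

```text
tip [ 0.7091 -0.3781  0.1342] [array([[104.0818, 265.0095]]), array([[453.5424, 139.9725]])]
[ 0.4374 -0.3603  0.1381] [ 0.7119 -0.3756  0.1381] [[176.9332 179.8869]
 [103.6273 265.1445]] [[453.2925 243.3769]
 [452.9382 138.4538]]
```

Emit:
{"name": "jog_arm", "arguments": {"increments": [[0,0,0,-0.5],[0,0,0,-1],[0,0,0,-1],[0,0,0,-1],[0,0,0,-1],[0,0,0,-1],[0,0,0,-1],[0,0,0,-1],[0,0,0,-1],[0,0,0,-1]]}}

```text
time_s: 55.15
tcp_pos: [0.4238, -0.3599, 0.3124]
ee_rot: [[-0.76, -0.65, -0.002], [-0.65, 0.76, 0.001], [0.001, 0.002, -1.0]]
wrist_force: [0.2, 0.5, -1.7]
gripper_width: 0.225
gripper_force: 30.0
```

Emit:
{"name": "jog_arm", "arguments": {"increments": [[0,0,0,-1],[0,0,0,-1],[0,0,0,-1],[0,0,0,-1],[0,0,0,-1],[0,0,0,-1],[0,0,0,-1],[0,0,0,-1],[0,0,0,-1],[0,0,0,-1]]}}

```text
time_s: 56.15
tcp_pos: [0.4238, -0.3599, 0.3124]
ee_rot: [[-0.063, -0.998, -0.002], [-0.998, 0.063, 0.001], [-0.001, 0.002, -1.0]]
wrist_force: [0.6, -0.1, -2.4]
gripper_width: 0.227
gripper_force: 30.0
```

Emit:
{"name": "jog_arm", "arguments": {"increments": [[0,0,0,-1],[0,0,0,-0.75],[0,0,0,0],[0,0,0,0]]}}

```text
time_s: 56.55
tcp_pos: [0.4239, -0.36, 0.3129]
ee_rot: [[0.072, -0.997, -0.001], [-0.997, -0.072, 0.001], [-0.001, 0.001, -1.0]]
wrist_force: [0.4, 0.1, -1.2]
gripper_width: 0.228
gripper_force: 30.0
```

```bash
cat >> m2.py <<'E'
def insert(Yroot,z=.085,dX=0,dyaw=0):
    """grasp target so that rod root is at carrier (dX,Yroot), rod along carrier +y"""
    a=np.radians(CAR[2]); X,Y=dX,Yroot-.0142
    go(CAR[0]+X*np.cos(a)-Y*np.sin(a),CAR[1]+X*np.sin(a)+Y*np.cos(a),z+.0107,CAR[2]+90+180+dyaw)
E
python3 - <<'E'
from m2 import *
insert(-.43)
E
```

```text
t 56.5 grasp [ 0.4237 -0.3598  0.1494] yaw -85.85 j1 -24 j6 28 w 19.801 gf 30.0 F [ 0.4  0.1 -1.2]
  turn units -0.01  then shift units [ -3.22 -11.28   2.69] (z tool down)
```

Emit:
{"name": "jog_arm", "arguments": {"increments": [[0,-0.4,0,0],[0,-0.8,0,0],[0,-1,0,0],[0,-1,0,0],[-0.4,-1,0,0],[-0.4,-1,0,0],[-0.4,-1,0,0],[-0.4,-1,0,0],[-0.4,-1,0,0],[-0.4,-1,0,0]]}}

```text
time_s: 57.55
tcp_pos: [0.6057, -0.297, 0.3136]
ee_rot: [[0.074, -0.997, -0.0], [-0.997, -0.074, 0.0], [-0.0, 0.0, -1.0]]
wrist_force: [0.5, -0.8, -0.8]
gripper_width: 0.229
gripper_force: 30.0
```

Emit:
{"name": "jog_arm", "arguments": {"increments": [[-0.4,-1,0,0],[-0.42,-0.8,0,0],[0,-0.28,0.3,0],[0,0,0.7,0],[0,0,0.8,0],[0,0,0.6,0],[0,0,0.29,0],[0,0,0,0],[0,0,0,0]]}}

```text
time_s: 58.45
tcp_pos: [0.6442, -0.2795, 0.2603]
ee_rot: [[0.073, -0.997, 0.001], [-0.997, -0.073, -0.0], [0.001, -0.001, -1.0]]
wrist_force: [0.6, 0.0, -1.2]
gripper_width: 0.226
gripper_force: 30.0
```

```bash
python3 - <<'E'
from m2 import *
np.set_printoptions(precision=4,suppress=True)
insert(-.42)
im=eyes.capture("scene"); im2=eyes.capture("top")
root,tip=rodpose(); print(root,tip,[proj(c,np.array([tip])) for c in CAL])
a=np.radians(CAR[2])
ey=[np.array([CAR[0]-Y*np.sin(a),CAR[1]+Y*np.cos(a),.085]) for Y in (-.1255,.1255)]
print([proj(c,np.array(ey)) for c in CAL])
cv2.imwrite("pics/i1.png",np.hstack([cv2.resize(im[240:340,240:340],(400,400),interpolation=cv2.INTER_CUBIC),cv2.resize(im2[150:250,250:350],(400,400),interpolation=cv2.INTER_CUBIC)]))
E
```

```text
t 58.5 grasp [ 0.6443 -0.2796  0.0968] yaw -85.79 j1 -10 j6 14 w 19.671 gf 30.0 F [ 0.6  0.  -1.2]
  turn units 0.00  then shift units [-0.53  0.02  0.06] (z tool down)
[ 0.6436 -0.2653  0.0868] [0.6234 0.0089 0.0868] [array([[300.9387, 289.969 ]]), array([[306.1283, 179.6023]])]
[array([[315.2093, 292.8091],
       [438.8029, 315.2001]]), array([[295.0314, 181.0093],
       [201.8474, 189.6835]])]
```

View pics/i1.png

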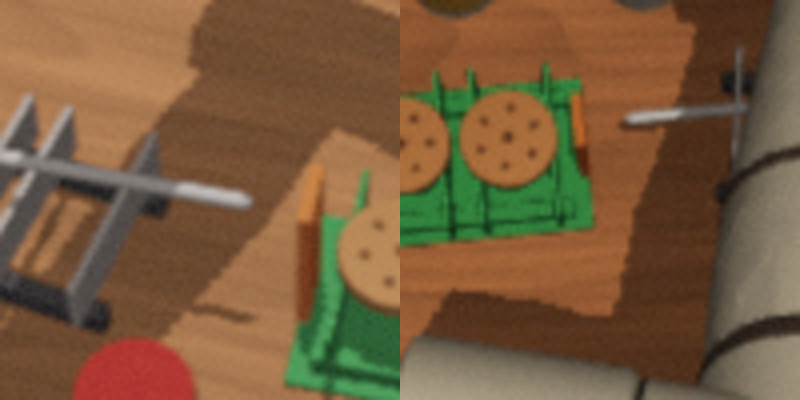

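```bash
python3 - <<'E'
from m2 import *
K=6
def ov(c,u0,v0,w,h):
    im=eyes.capture(c); o=cv2.resize(im[v0:v0+h,u0:u0+w],None,fx=K,fy=K,interpolation=cv2.INTER_CUBIC)
    sh=lambda P:np.round(((proj(c,world(P,CAR[0],CAR[1],np.radians(CAR[2]),0))-[u0,v0]+.5)*K-.5)*16).astype(np.int32)
    for s in(-1,1):
        for y in (s*125.5,s*118.5):
            P=np.array([[-18,y,6],[-18,y,103],[18,y,103],[18,y,6]])/1000.
            cv2.polylines(o,[sh(P)],True,(255,0,255) if abs(y)>120 else (255,255,0),1,cv2.LINE_AA,4)
            t=np.linspace(0,6.28,40); C=np.stack([8*np.cos(t),0*t+y,85+8*np.sin(t)],1)/1000
            cv2.polylines(o,[sh(C)],True,(255,255,255),1,cv2.LINE_AA,4)
    return o
a=np.hstack([ov("scene",300,262,60,65),ov("scene",395,275,60,65)]); b=np.hstack([ov("top",270,165,60,34),ov("top",190,172,60,34)])
cv2.imwrite("pics/i2.png",np.vstack([a,b])[:600])
E
```

View pics/i2.png

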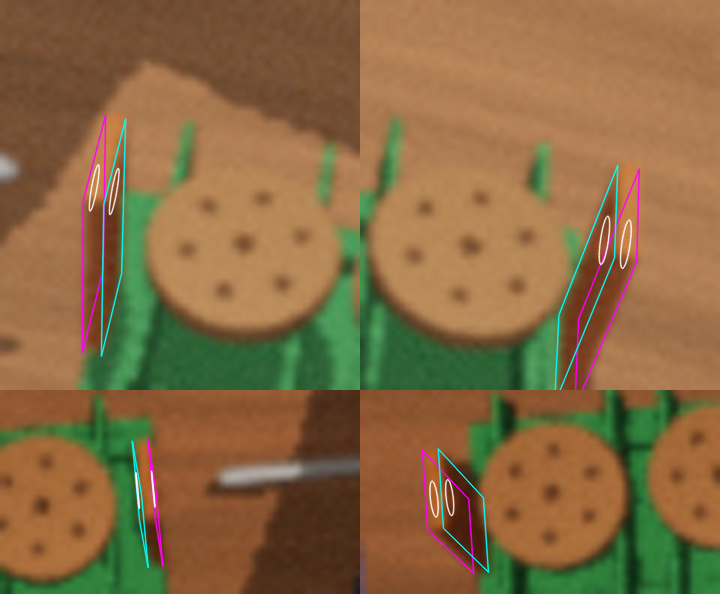

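Emit:
{"name": "jog_arm", "arguments": {"increments": [[-0.2,0.02,0.06,0],[-0.4,0,0,0],[-0.4,0,0,0],[-0.4,0,0,0],[-0.4,0,0,0],[-0.4,0,0,0],[-0.4,0,0,0],[-0.4,0,0,0],[-0.2,0,0,0],[0,0,0,0]]}}

```text
time_s: 59.75
tcp_pos: [0.6391, -0.2147, 0.2588]
ee_rot: [[0.075, -0.997, -0.0], [-0.997, -0.075, 0.0], [-0.0, 0.0, -1.0]]
wrist_force: [-0.2, -0.2, -2.2]
gripper_width: 0.225
gripper_force: 30.0
```

```bash
python3 - <<'E'
from m2 import *
insert(-.18)
im=eyes.capture("scene"); root,tip=rodpose(); print(root,tip,proj("scene",np.array([tip])))
cv2.imwrite("pics/i3.png",cv2.resize(im[250:350,260:380],(720,600),interpolation=cv2.INTER_CUBIC))
E
```

```text
t 59.8 grasp [ 0.6391 -0.2147  0.0953] yaw -85.73 j1 -5 j6 9 w 19.553 gf 30.0 F [-0.2 -0.2 -2.2]
  turn units 0.02  then shift units [-9.28 -0.   -0.02] (z tool down)
[ 0.63812905 -0.20094434  0.08465946] [0.61772142 0.0732974  0.08465946] [[331.73366821 295.75710345]]
```

View pics/i3.png

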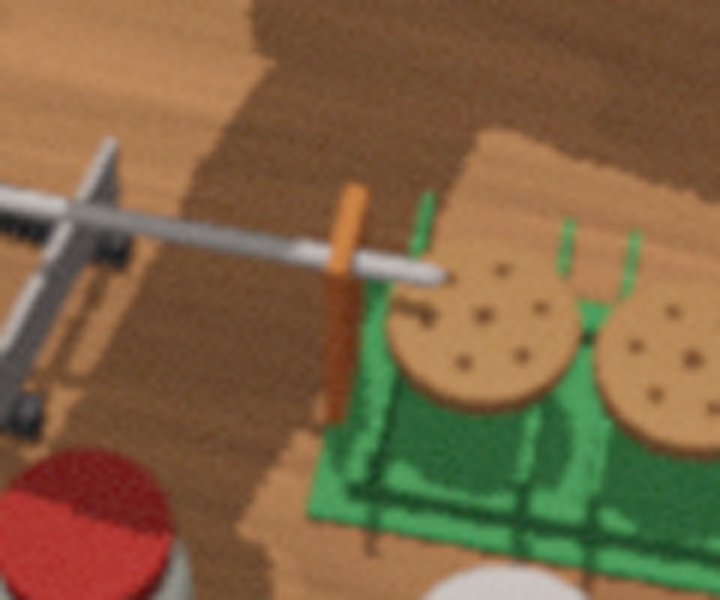

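The rod is through the first eyelet with no side force; its tip is at crop (440,275). I'll keep going to just short of the far eyelet.

Emit:
{"name": "jog_arm", "arguments": {"increments": [[-0.3,0,0,0.02],[-0.6,0,0,0],[-0.6,0,0,0],[-0.6,0,0,0],[-0.6,0,0,0],[-0.6,0,0,0],[-0.6,0,0,0],[-0.6,0,0,0],[-0.6,0,0,0],[-0.6,0,0,0]]}}

```text
time_s: 60.8
tcp_pos: [0.6308, -0.1006, 0.2588]
ee_rot: [[0.072, -0.997, 0.0], [-0.997, -0.072, -0.0], [0.0, -0.0, -1.0]]
wrist_force: [-0.3, 0.4, -1.2]
gripper_width: 0.225
gripper_force: 30.0
```

Emit:
{"name": "jog_arm", "arguments": {"increments": [[-0.6,0,0,0],[-0.6,0,0,0],[-0.6,0,0,0],[-0.6,0,0,0],[-0.5,0,0,0],[-0.4,0,0,0],[-0.28,0,0,0],[0,0,0,0]]}}

```text
time_s: 61.6
tcp_pos: [0.6257, -0.0296, 0.2588]
ee_rot: [[0.073, -0.997, 0.0], [-0.997, -0.073, 0.0], [-0.0, -0.0, -1.0]]
wrist_force: [0.3, 0.1, -1.2]
gripper_width: 0.233
gripper_force: 30.0
```

```bash
python3 - <<'E'
from m2 import *
insert(-.135)
im=eyes.capture("scene"); root,tip=rodpose(); print(root,tip,proj("scene",np.array([tip])))
cv2.imwrite("pics/i4.png",cv2.resize(im[260:360,340:460],(720,600),interpolation=cv2.INTER_CUBIC))
E
```

```text
t 61.6 grasp [ 0.6257 -0.0296  0.0953] yaw -85.82 j1 12 j6 -8 w 20.271 gf 30.0 F [ 0.3  0.1 -1.2]
  turn units -0.00  then shift units [-2.24  0.01 -0.02] (z tool down)
[ 0.62469126 -0.01584956  0.08453272] [0.604735   0.25842539 0.08453272] [[423.07424005 312.59855538]]
```

View pics/i4.png

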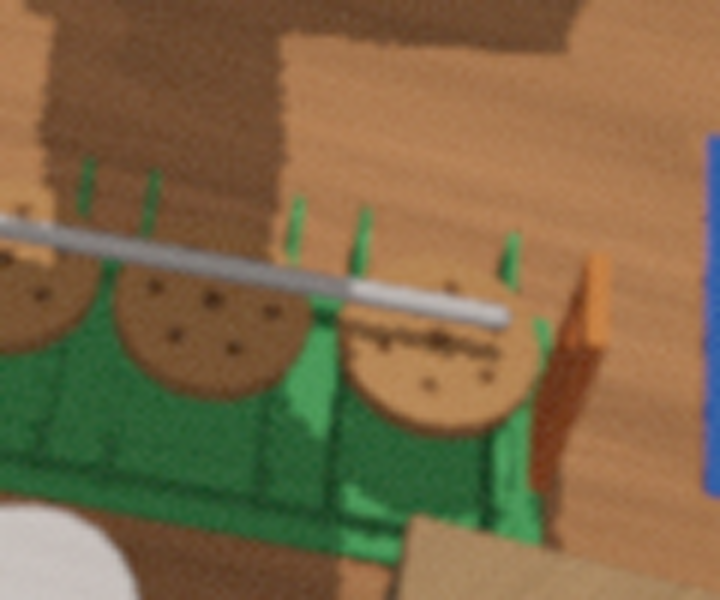

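Emit:
{"name": "jog_arm", "arguments": {"increments": [[-0.2,0,0,0],[-0.25,0,0,0],[-0.25,0,0,0],[-0.25,0,0,0],[-0.3,0,0,0],[-0.3,0,0,0],[-0.3,0,0,0],[-0.3,0,0,0],[-0.15,0,0,0],[0,0,0,0]]}}

```text
time_s: 62.65
tcp_pos: [0.6224, 0.0162, 0.2588]
ee_rot: [[0.073, -0.997, 0.0], [-0.997, -0.073, 0.0], [-0.0, -0.0, -1.0]]
wrist_force: [-0.7, 0.0, -1.8]
gripper_width: 0.233
gripper_force: 30.0
```

```bash
python3 - <<'E'
from m2 import *
insert(-.133)
im=eyes.capture("scene"); root,tip=rodpose(); print(root,tip,proj("scene",np.array([tip])))
cv2.imwrite("pics/i5.png",cv2.resize(im[230:360,290:490],(800,520),interpolation=cv2.INTER_CUBIC))
E
```

```text
t 62.6 grasp [0.6224 0.0162 0.0953] yaw -85.82 j1 16 j6 -12 w 20.253 gf 30.0 F [-0.7  0.  -1.8]
  turn units -0.01  then shift units [-0.05  0.01 -0.02] (z tool down)
[0.62135492 0.0300355  0.08457621] [0.60140027 0.30431056 0.08457621] [[446.51258293 316.84891786]]
```

View pics/i5.png

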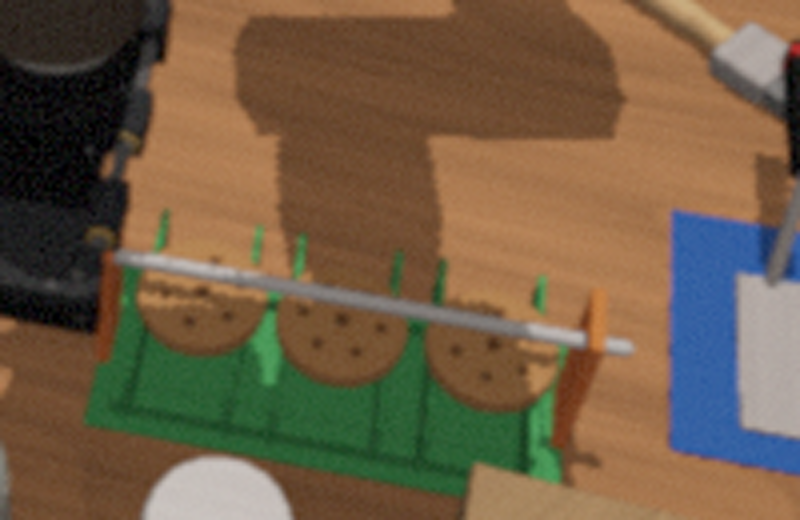

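Emit:
{"name": "jog_arm", "arguments": {"increments": [[-0.1,0,0.05,0],[-0.1,0,0.05,0],[0,0,0.05,0],[0,0,0,0],[0,0,0,0]]}}

```text
time_s: 63.2
tcp_pos: [0.6221, 0.0196, 0.2557]
ee_rot: [[0.072, -0.997, -0.0], [-0.997, -0.072, -0.0], [0.0, 0.0, -1.0]]
wrist_force: [0.1, 0.4, -1.0]
gripper_width: 0.228
gripper_force: 30.0
```

Emit:
{"name": "jog_arm", "arguments": {"increments": [[0,0,0,0],[0,0,0,0],[0,0,0,0],[0,0,0,0],[0,0,0,0],[0,0,0,0],[0,0,0,0]], "grip": 50}}

```text
time_s: 63.9
tcp_pos: [0.6221, 0.0196, 0.2558]
ee_rot: [[0.072, -0.997, 0.0], [-0.997, -0.072, -0.0], [0.0, -0.0, -1.0]]
wrist_force: [-0.9, -0.4, -0.0]
gripper_width: 0.567
gripper_force: 0.0
```

Emit:
{"name": "jog_arm", "arguments": {"increments": [[0,0,-0.2,0],[0,0,-0.5,0],[0,0,-1,0],[0,0,-1,0],[0,0,-1,0],[0,0,-1,0],[0,0,-1,0],[0,0,-1,0],[0,0,-1,0],[0,0,-1,0]]}}

```text
time_s: 64.9
tcp_pos: [0.6218, 0.0195, 0.4318]
ee_rot: [[0.072, -0.997, 0.001], [-0.997, -0.072, 0.0], [-0.0, -0.001, -1.0]]
wrist_force: [-0.1, -0.1, -0.2]
gripper_width: 0.575
gripper_force: 0.0
```

Emit:
{"name": "jog_arm", "arguments": {"increments": [[1,0,0,0],[1,0,0,0],[1,0,0,0],[1,0,0,0],[1,0,0,0],[1,0,0,0],[1,0,0,0],[1,0,0,0],[0,0,0,0],[0,0,0,0]]}}

```text
time_s: 65.9
tcp_pos: [0.6334, -0.1402, 0.4303]
ee_rot: [[0.071, -0.997, 0.001], [-0.997, -0.071, 0.0], [-0.0, -0.001, -1.0]]
wrist_force: [0.7, -0.1, -0.3]
gripper_width: 0.576
gripper_force: 0.0
```

```bash
python3 - <<'E'
from m2 import *
im=eyes.capture("scene"); eyes.capture("top"); go()
for c in CAL:
    m=near(c,"spatula",proj(c,np.array([[.48,.39,.03]]))[0],50)
    if m is not None:
        q=fit(SPAT,{c:m},(.53,.3935,.073)); print("sp",c,np.round(q,4),m.sum())
cv2.imwrite("pics/z.png",cv2.resize(im[200:370,230:500],(800,504),interpolation=cv2.INTER_CUBIC))
E
```

```text
t 66.0 grasp [ 0.6336 -0.1393  0.2667] yaw -85.83 j1 2 j6 2 w 49.884 gf 0.0 F [-0.1  0.3  0.2]
  turn units -0.00  then shift units [0. 0. 0.] (z tool down)
sp scene [0.5247 0.3964 0.0724 0.0155] 1180.0
sp top [0.5303 0.3949 0.0727 0.0201] 805.0
```

View pics/z.png

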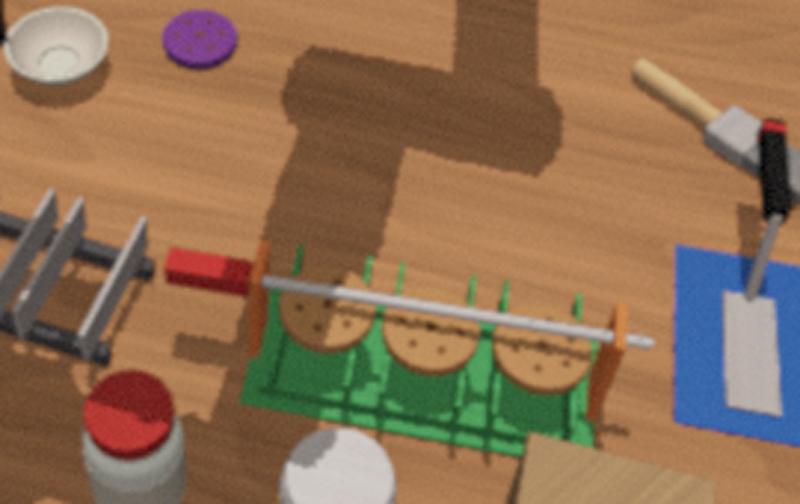

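```bash
python3 -c "
from station import r
print(r.finish_job())"
```

```text
the job is handed in; nothing more can be done
None
```

I handed the job in at about 66 s: the last picture shows the three breads in the carrier lanes, the spatula's blade on the mat and the rod through both eyelets with its tip past the far one, but the hand-in returned no verdict.

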